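# Clamp the blocks of paper slips in the padding press

## Task

Get the blocks of paper slips ready for gluing in the padding press: first wind the handwheel until the red jaw is fully open, then stand every block on the desk upright in the bed between the rails, covers facing the stop and the jaw, in one row in any order. Then lay the retaining bar across the two supports over the row, between their cheeks, and only then wind the jaw closed until it pinches the whole row firmly against the stop. Leave the other things on the desk alone.

Things in the scene. Friction and masses are not known exactly. Their poses are not given: they have to be found in the camera images.
- press: Blue table-top padding press, fixed, 100 mm wide (x), 415 mm long (y). Origin on the desk under the bed. Bed: floor between two low aluminium rails, 12 mm above the desk; rails 6 mm high, 64 mm apart inside, 80 mm outside, centred on x = 0. Fixed stop at the -y end, face at y = -105 mm; then the red jaw, the end post (y = 108 to 128 mm) and the grey gearbox with the handwheel
- support_stop (a point): Support of the retaining bar: middle of the top of the stop, 58 mm above the desk, at y = -116 mm of the press. Two black cheeks stand on it left and right of the bar, 24 mm apart inside (along the press's x), 10 mm high, 20 mm long
- support_end (a point): The other support of the retaining bar: middle of the top of the end post, 58 mm above the desk, at y = 118 mm of the press, with the same two cheeks. The bar lies along the press's y from one support to the other, over the row
- press_stop: The fixed blue stop at the -y end of the bed, 70 x 22 x 46 mm. Origin at the foot of its face, on the bed; the face looks to the press's +y
- jaw: The red sliding jaw, 60 mm wide, 20 mm thick, 40 mm high. Origin at the foot of the face that meets the blocks, on the bed; that face looks to the press's -y. Fully open it is at y = 80 mm of the press (185 mm of bed free to the stop); it travels up to 115 mm towards the stop and moves only with the wheel, 7 mm per radian (44 mm a turn)
- wheel (a joint): Angle of the handwheel, rad, growing clockwise seen from above: clockwise closes the jaw. 0 (hard end) = jaw fully open; up to 16.4. Damped: about 3 N at the crank when slow, 7 N at 2 rad/s; stays where it is left and holds the jaw's pressure
- crank_grip (a point): The upright black crank knob on the handwheel, 16 mm in diameter, 46 mm tall, spinning freely on its pin; the point is on its axis, 18 mm below its top, 101 mm above the desk. It circles at 43 mm from the wheel's axis, over the wheel's rim (top of the rim 73 mm above the desk, outer radius 52 mm)
- wheel_axis (a point): Point on the handwheel's upright axis, level with crank_grip
- bar: Retaining bar: flat aluminium bar 18 mm wide (its x), 256 mm long (its y), 10 mm thick, with a black grip block 18 x 60 mm on its middle, up to 36 mm above the underside. Origin in the centre of its underside; 0.2 kg. Starts at the robot's right; beyond it two monitors reach in: their near edges stand about at world (0.62, -0.25) and (0.54, -0.44), from 0.2 m up
- slips_red: Rigid block of paper slips with red cover boards on its two large faces, standing upright: 56 mm (its x) by 26 mm (its y, the thickness between the covers) by 40 mm high, about 0.1 kg. Origin in its centre, 20 mm above what it stands on; either way up or round is the same. May be absent
- slips_yellow: Rigid block of paper slips with yellow cover boards on its two large faces, standing upright: 56 mm (its x) by 28 mm (its y, the thickness between the covers) by 40 mm high, about 0.1 kg. Origin in its centre, 20 mm above what it stands on; either way up or round is the same. May be absent
- slips_green: Rigid block of paper slips with green cover boards on its two large faces, standing upright: 56 mm (its x) by 30 mm (its y, the thickness between the covers) by 40 mm high, about 0.1 kg. Origin in its centre, 20 mm above what it stands on; either way up or round is the same. May be absent
- slips_blue: Rigid block of paper slips with blue cover boards on its two large faces, standing upright: 56 mm (its x) by 32 mm (its y, the thickness between the covers) by 40 mm high, about 0.1 kg. Origin in its centre, 20 mm above what it stands on; either way up or round is the same. May be absent
- slips_orange: Rigid block of paper slips with orange cover boards on its two large faces, standing upright: 56 mm (its x) by 34 mm (its y, the thickness between the covers) by 40 mm high, about 0.1 kg. Origin in its centre, 20 mm above what it stands on; either way up or round is the same. May be absent
- tumbler: Grey lidded tumbler, 90 mm wide, 189 mm tall; a bystander. Origin at the centre of its underside
- glue_stick: Glue stick with red cap, 26 mm, 93 mm tall, standing; a bystander. Origin at the centre of its underside
- sticky_notes: Pad of yellow sticky notes, 76 x 76 x 19 mm; a bystander. Origin at the centre of its underside

How it is judged (in metres and radians):
On the way, in this order (a step that is already met when the one before it is completed fails the run):
1. the jaw is wound fully open (value of joint wheel below 0.9 rad), for 0.2 s.
2. every block stands upright on the bed between the rails with its covers facing stop and jaw (x of slips_red in the frame of press between -0.007 and 0.007 m and y of slips_red in the frame of press between -0.105 and 0.08 m and z of slips_red in the frame of press between 0.029 and 0.036 m and angle between the z axis of each of slips_red, slips_yellow, slips_green, slips_blue, slips_orange and the z axis of press, either way round below 0.12 rad and angle between the y axis of each of slips_red, slips_yellow, slips_green, slips_blue, slips_orange and the y axis of press, either way round below 0.2 rad and x of slips_yellow in the frame of press between -0.007 and 0.007 m and y of slips_yellow in the frame of press between -0.105 and 0.08 m and z of slips_yellow in the frame of press between 0.029 and 0.036 m and x of slips_green in the frame of press between -0.007 and 0.007 m and y of slips_green in the frame of press between -0.105 and 0.08 m and z of slips_green in the frame of press between 0.029 and 0.036 m and x of slips_blue in the frame of press between -0.007 and 0.007 m and y of slips_blue in the frame of press between -0.105 and 0.08 m and z of slips_blue in the frame of press between 0.029 and 0.036 m and x of slips_orange in the frame of press between -0.007 and 0.007 m and y of slips_orange in the frame of press between -0.105 and 0.08 m and z of slips_orange in the frame of press between 0.029 and 0.036 m), for 0.3 s.
3. the retaining bar lies on both supports over the row and is let go (all of step 2 and x of bar in the frame of press between -0.006 and 0.006 m and y of bar in the frame of press between -0.012 and 0.014 m and z of bar in the frame of press between 0.054 and 0.062 m and angle between bar's own z axis and vertical below 0.08 rad and angle between the y axis of bar and the y axis of press, either way round below 0.1 rad and contact force between the fingers and bar below 0.2 N), for 0.3 s.
4. the jaw is wound up until the row is pinched between jaw and stop (all of step 2 and x of bar in the frame of press between -0.006 and 0.006 m and y of bar in the frame of press between -0.012 and 0.014 m and z of bar in the frame of press between 0.054 and 0.062 m and angle between bar's own z axis and vertical below 0.08 rad and angle between the y axis of bar and the y axis of press, either way round below 0.1 rad and contact force between each of jaw, press_stop and anything else above 1 N and value of joint wheel above 2 rad), for 0.2 s.
At the end, for the whole second after the job is handed in: Every block upright (0.12 rad) on the bed between the rails (7 mm off the middle), covers to stop and jaw (0.2 rad); the bar flat on both supports (6 mm across, 12 mm along), let go; jaw and stop each pressed by the row with over 1 N; all at rest (all of step 4 and contact force between the fingers and bar below 0.2 N and linear speed of each of slips_red, slips_yellow, slips_green, slips_blue, slips_orange, bar below 0.02 m/s and velocity of joint wheel between -0.3 and 0.3 rad/s); the robot touches nothing.
It fails at once if a bystander is pushed more than 4 cm or knocked over (distance of any of tumbler, glue_stick, sticky_notes from where it was at the start of the episode above 0.04 m or angle between any of tumbler, glue_stick's own z axis and vertical above 0.6 rad).
Of slips_red, slips_yellow, slips_green, slips_blue, slips_orange only 3 to 5 are there at a start; the rules pass over those that are not, and their reading is None.
At some moment in a run one of slips_red, slips_yellow, slips_green, slips_blue, slips_orange may be knocked a few centimetres aside while the robot is not near it.
Once in a run the grip may slacken for a moment while it holds something.
It also fails if it takes over 210 s, if anything falls off the work surface, if the arm or the gripper's body presses on something with over 40 N, if the wrist force passes 120 N, or if a joint passes its speed limit or range.

## Robot

A 6-joint arm with a two-finger parallel gripper is mounted at the origin on a cart in front of the work surface, level with it; the furniture and walls round the work are solid. World frame = base frame: x ahead of the robot, y to its left, z up, the work surface at z = 0. Lengths are in mm, angles in rad, forces in N, time in s.
With the tool pointing down it reaches from about 400 to 925 mm from the base axis. Payload 12.5 kg.
Tool frame: the origin (TCP) lies at the very end of the fingers, on their centre line; the grasp point (between the pads) lies 19 mm behind it; z points along the fingers, y is the line along which they close (so a half turn about z gives the same grasp; the last joint's range is limited). The gripper opens to 95 mm and grips with 3 to 60 N. Pads are 20 mm wide; open, the fingers measure 119 mm over their backs; the gripper's body (75 mm by 180 mm) begins 59 mm behind the grasp point.
Start: joints at [1.193, 0.491, 1.559, -0, 1.092, -0.106], TCP at [167.773, 602.079, 214.661] pointing down, gripper open.
Joint ranges: [-3.1, 3.1], [-0.84, 2.19], [0.05, 2.79], [-1.13, 4.28], [0.06, 2.93], [-2.69, 2.69]. Speed limits (rad/s): [2.22, 2.22, 2.79, 3.14, 3.14, 3.14].

## Interface

Orientations are given as [roll, pitch, yaw] about the fixed x, y, z axes, in that order (R = Rz(yaw) Ry(pitch) Rx(roll)).
In Python, from cell import env gives the robot as it stands.
- The arm moves only by the shell command python3 steer.py 'ROWS'. ROWS is a JSON list of rows, 1 to 5 of them, each of 5 numbers: dx, dy, dz in mm, then a turn about the tool's z in rad, then the opening from 0.0 (shut) to 1.0 (fully open); each row is the pose to reach, as a shift and turn from the pose commanded when the command began, along the tool's axes at that moment; what a row does not reach only later rows make up. A row lasts 1/12 s, in which the tool goes at most 41.7 mm and 0.125 rad, less where a joint would pass 70% of its speed; a pose out of reach is approached as far as the arm can. The fingers move at their own pace and stop on an object; the grip force is fixed at half the most. Time passes only in rows, so rows that do not move let the fingers close. It prints the time, the measured TCP pose, the force, the opening and the grip force at its end.
- env.state(): the state, without advancing time (a new reading comes with each control period).
- env.read_camera(name): name is "scene" or "top" or "wrist"; returns (picture, depth): 384x512x3 uint8, red, green, blue; 384x512 float32, mm along the optical axis (not along the pixel's ray), 0 where there is no reading.
- env.camera_info(name): a dict with "vertical_fov" (degrees; the focal length in pixels is half the picture's height over the tangent of half this angle, whatever the lens; pixels are square), "cx", "cy" (the principal point, pixels), "origin" and "attitude" of the camera in the world. Camera axes: x right, y down, z forward; pixel columns grow to the right and rows downward; lengths in mm; the calibration is good to about 2 mm. A picture is of the moment at which its call begins: read the wrist's pose just before it. camera_info takes no time and is no camera call; for the wrist camera it gives the pose at the moment of the call.
- env.job_done(): hands the job in; it is judged then, once.
The state is a dict: "t": time; "joints": joint angles; "qvel": joint speeds; "tau": joint torques, N m; "eef_pos": TCP position; "tcp_rot": TCP orientation; "ft_force": force on the tool from outside, world axes, zero at the start; "moment": the same for the moment, N m; "opening": opening from 0.0 (shut) to 1.0 (fully open); "grip_force": force on a finger pad.
Only numpy, scipy, OpenCV 4.12 (cv2) and the standard library are available. Lean on these libraries where they do the work, as an engineer would, in place of code of your own. Each camera call takes 0.05 s, during which the arm holds its last target. There are 200 camera calls.

## Working session

There is one attempt and no reset: what is moved stays moved. The work goes in short steps, Python scripts to look and compute and a shell command to move; the robot and the scene stay as the last step left them, time stands still between calls to the robot, and variables do not carry over. Pictures are saved under pics/ and viewed, at most 14 in all, crops included, and the job is handed in when it is done.

```bash
ls; mkdir -p pics; cat > h.py <<'E'
import numpy as np, cv2, json
from cell import env
from scipy.spatial.transform import Rotation as R
def cam(n):
    i=env.camera_info(n); p,d=env.read_camera(n); return i,p,d
def rot(a):
    a=np.array(a,float)
    return a if a.shape==(3,3) else R.from_euler('xyz',a).as_matrix()
def pts(i,d):
    h,w=d.shape; f=h/2/np.tan(np.radians(i['vertical_fov'])/2)
    v,u=np.mgrid[:h,:w]
    c=np.stack([(u-i['cx'])/f*d,(v-i['cy'])/f*d,d],-1)
    return c@rot(i['attitude']).T+np.array(i['origin'])
def save(n,p): cv2.imwrite('pics/'+n,p[...,::-1])
E
python3 - <<'E'
from h import *
print(env.state())
for n in ('scene','top','wrist'):
    i,p,d=cam(n); print(n,i,d.min(),d.max()); np.savez('/tmp/'+n+'.npz',p=p,P=pts(i,d),d=d); save(n+'0.png',p)
E
```

```text
cell.py
pics
steer.py
{'t': 0.0, 'joints': array([ 1.19341869e+00,  4.91539563e-01,  1.55944001e+00, -3.76168816e-05,
        1.09168558e+00, -1.05561096e-01]), 'qvel': array([-5.33657503e-06,  1.40288955e-03,  8.65259806e-04,  4.66817174e-04,
       -2.30785873e-03, -1.91503334e-03]), 'tau': array([ 2.40867892e-03, -6.12632275e+01, -2.58193821e+01,  6.92475890e-02,
        4.80726804e-02, -7.65049072e-05]), 'eef_pos': array([167.67682578, 601.84183646, 214.07742032]), 'tcp_rot': array([-3.14052261e+00, -7.98270253e-05,  2.86979343e+00]), 'ft_force': array([1.07086894, 0.76565688, 0.05694242]), 'moment': array([-0.03141881,  0.01718391,  0.06513808]), 'grip_force': 0.0, 'opening': 1.0009078574553176}
scene {'vertical_fov': 49.07088132988472, 'cx': 251.07854814542316, 'cy': 193.3640002565398, 'origin': array([1169.08665477,  275.37188237, 1084.04123454]), 'attitude': array([-2.56696502, -0.00811442,  1.91677888])} 0.0 3499.1697
top {'vertical_fov': 53.08789730846565, 'cx': 248.12906221403728, 'cy': 193.24965152971586, 'origin': array([ 350.95867766,   50.17863261, 1365.81808544]), 'attitude': array([-2.95582477, -0.01038501, -1.56512563])} 0.0 2406.1768
wrist {'vertical_fov': 61.92930681233848, 'cx': 261.0789862182666, 'cy': 196.09807608411998, 'origin': array([ 89.12477861, 624.5838567 , 383.71431593]), 'attitude': array([2.85132657e+00, 1.77614479e-04, 1.29988111e+00])} 0.0 1375.3176
```
View pics/top0.png

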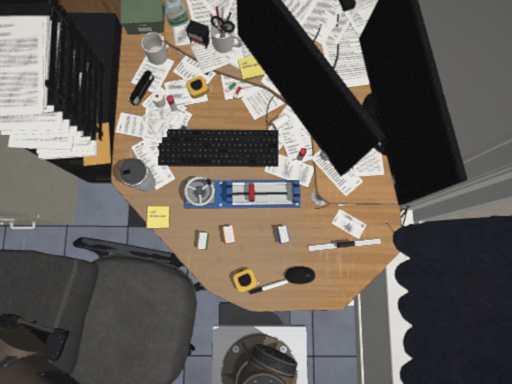

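View pics/scene0.png

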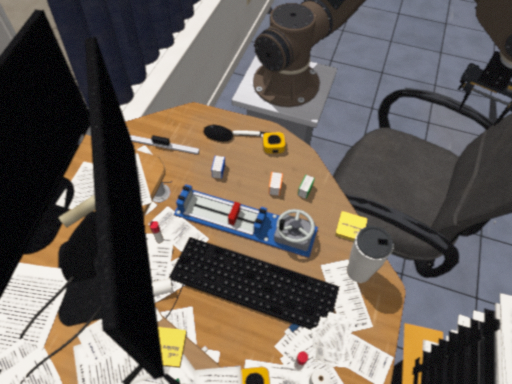

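The top view shows the press at about (242,193), with the wheel at (200,190), the jaw at (251,190) and the stop at about (297,193). There are three blocks: green at (202,240), red or orange at (227,233) and blue at (281,233). The bar is at (344,243), the tumbler at (136,174) and the sticky notes at (158,217).

```bash
python3 - <<'E'
from h import *
for n in ('top','scene'):
    z=np.load(f'/tmp/{n}.npz'); P=z['P'].reshape(-1,3); p=z['p'].reshape(-1,3).astype(float)
    # ortho map 1.5px/mm : x 300..700, y -350..350
    def blob(name,m):
        m=m&(P[:,0]>250)&(P[:,0]<800)&(P[:,1]>-450)&(P[:,1]<450)
        q=P[m]; 
        if len(q)<5: print(n,name,len(q)); return
        r=cv2.minAreaRect(q[:,:2].astype(np.float32)); print(n,name,len(q),np.round(r[0]),np.round(r[1]),round(r[2]),'z',np.percentile(q[:,2],[5,50,95]).round())
    for nm,(cx,cy) in dict(green=(455,175),red=(475,105),blue=(475,-35),bar=(455,-215)).items():
        blob(nm,(abs(P[:,0]-cx)<60)&(abs(P[:,1]-cy)<(35 if nm!='bar' else 160))&(P[:,2]>(25 if nm!='bar' else 5)))
        if n=='top':
            m=(abs(P[:,0]-cx)<60)&(abs(P[:,1]-cy)<35)&(P[:,2]>15); print(p[m].mean(0))
    mx,mn=p.max(1),p.min(1)
    blob('jaw',(p[:,0]>120)&(p[:,0]>2.2*p[:,1])&(p[:,0]>2.2*p[:,2])&(P[:,0]<650)&(P[:,2]>30)&(P[:,0]>530))
    blob('pressblue',(p[:,2]>90)&(p[:,2]>1.6*p[:,0])&(p[:,2]>1.2*p[:,1])&(P[:,0]>530)&(P[:,2]>5))
for px in [(202,240),(227,233),(281,233),(344,243),(200,190),(251,190),(136,174),(158,217),(302,153),(297,193)]:
    z=np.load('/tmp/top.npz'); print(px,z['P'][px[1],px[0]].round())
E
```

```text
top green 151 [435. 193.] [30. 56.] 84 z [33. 39. 44.]
[188.49681529 196.2866242  183.2611465 ]
top red 166 [457. 103.] [56. 34.] 10 z [34. 39. 44.]
[220.13690476 204.73809524 193.50595238]
top blue 14 [469. -68.] [27.  4.] 0 z [33. 41. 42.]
[147.5    156.625  181.6875]
top bar 560 [ 452. -217.] [317. 114.] 89 z [ 5. 14. 42.]
[214.5 211.5 210.5]
top jaw 71 [604.  26.] [54. 18.] 0 z [46. 51. 56.]
top pressblue 785 [605.  59.] [ 99. 408.] 1 z [ 7. 13. 60.]
scene green 163 [436. 195.] [29. 60.] 90 z [30. 38. 41.]
scene red 199 [459. 108.] [60. 34.] 10 z [30. 38. 42.]
scene blue 43 [463. -66.] [46.  8.] 6 z [26. 38. 41.]
scene bar 617 [ 462. -217.] [112. 315.] 2 z [ 6. 21. 40.]
scene jaw 102 [607.  30.] [18. 57.] 88 z [47. 50. 54.]
scene pressblue 1124 [608.  62.] [ 99. 411.] 1 z [ 7. 11. 58.]
(202, 240) [436. 195.  41.]
(227, 233) [460. 110.  40.]
(281, 233) [462. -76.  40.]
(344, 243) [ 429. -293.   37.]
(200, 190) [603. 202.  78.]
(251, 190) [610.  28.  49.]
(136, 174) [633. 393. 181.]
(158, 217) [517. 354.  19.]
(302, 153) [ 734. -147.   89.]
(297, 193) [ 599. -132.   56.]
```

```bash
cat >> h.py <<'E'
def go(x,y,z,yaw=None):
    "print shift in tool axes from the measured pose"
    s=env.state(); r=rot(s['tcp_rot']); w=s['tcp_rot'][2]
    v=r.T@(np.array([x,y,z])-s['eef_pos'])
    t=0 if yaw is None else (w-yaw+np.pi)%(2*np.pi)-np.pi
    print('at',s['eef_pos'].round(1),s['tcp_rot'].round(3),'j',s['joints'].round(2),'shift',v.round(1),'turn',round(t,3),'rows',round(max(np.linalg.norm(v)/41.7,abs(t)/.125),1),'t',round(s['t'],2))
E
python3 - <<'E'
from h import *
go(500,20,330,np.pi/2)
E
```

```text
at [167.7 601.9 214.2] [-3.141 -0.     2.87 ] j [ 1.19  0.49  1.56 -0.    1.09 -0.11] shift [-476.3 -471.4 -115.4] turn 1.299 rows 16.3 t 0.15
```

```bash
python3 steer.py '[[-28,-28,-20,0.1,1],[-56,-56,-40,0.2,1],[-84,-84,-60,0.3,1],[-112,-112,-80,0.4,1],[-140,-140,-100,0.5,1]]'; python3 - <<'E'
from h import *
go(500,20,330,np.pi/2)
E
```

```text
t: 0.57
eef_pos: [259.5, 438.4, 309.2]
tcp_rot: [-3.141, 0.0, 2.365]
ft_force: [1.5, 0.1, 1.3]
opening: 1.004
grip_force: 0.0
at [259.5 438.4 309.2] [-3.141  0.     2.365] j [ 0.91  0.23  1.7  -0.    1.21  0.11] shift [-464.8 -130.   -20.7] turn 0.794 rows 11.6 t 0.57
```

```bash
python3 steer.py '[[-38,-11,-4,0.12,1],[-76,-22,-8,0.24,1],[-114,-33,-12,0.36,1],[-152,-43,-16,0.48,1],[-190,-53,-20,0.6,1]]'; python3 - <<'E'
from h import *
go(500,20,330,np.pi/2)
E
```

```text
t: 0.98
eef_pos: [358.7, 267.8, 328.9]
tcp_rot: [3.141, -0.0, 1.764]
ft_force: [0.3, 0.6, 0.2]
opening: 1.002
grip_force: 0.0
at [358.7 267.8 328.9] [ 3.141 -0.     1.764] j [0.49 0.12 1.79 0.   1.23 0.3 ] shift [-270.4   91.1   -1.2] turn 0.193 rows 6.8 t 0.98
```

```bash
python3 steer.py '[[-38,13,0,0.05,1],[-76,26,0,0.1,1],[-114,39,0,0.193,1],[-152,52,0,0.193,1],[-190,65,0,0.193,1]]';  python3 steer.py '[[-39,7,0,0,1],[-78,14,0,0,1],[-78,14,0,0,1],[-78,14,0,0,1]]'; python3 - <<'E'
from h import *
go(500,20,330,np.pi/2)
i,p,d=cam('wrist'); save('w1.png',p); np.savez('/tmp/w1.npz',p=p,P=pts(i,d),d=d)
E
```

```text
t: 1.4
eef_pos: [460.1, 94.2, 328.6]
tcp_rot: [3.141, -0.0, 1.576]
ft_force: [0.8, 1.4, 0.6]
opening: 1.0
grip_force: 0.0
t: 1.73
eef_pos: [474.2, 16.6, 328.2]
tcp_rot: [-3.141, -0.0, 1.573]
ft_force: [0.6, 0.3, 0.7]
opening: 1.0
grip_force: 0.0
at [474.2  16.6 328.2] [-3.141 -0.     1.573] j [-0.1   0.16  1.74  0.    1.24 -0.11] shift [ 3.4 25.8 -1.8] turn 0.002 rows 0.6 t 1.73
```

View pics/w1.png

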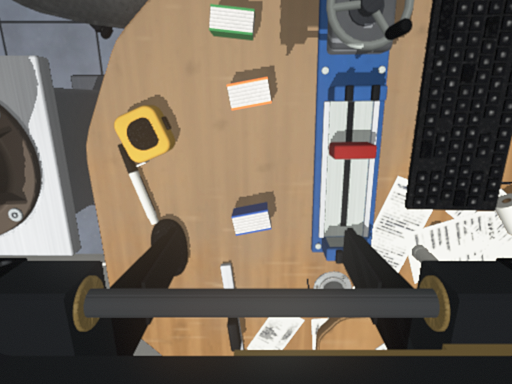

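The wrist view shows green at (232,20), orange at (249,92) and blue at (251,220). The jaw is at (352,151), the stop end at about (342,240) and the black crank knob at (399,28).

```bash
cat > meas.py <<'E'
from h import *
def load(f): z=np.load(f); return z['P'].reshape(-1,3),z['p'].reshape(-1,3).astype(float)
def rect(q):
    r=cv2.minAreaRect(q[:,:2].astype(np.float32)); (a,b),(w,h),t=r
    if w<h: w,h,t=h,w,t+90
    return np.round([a,b],1),np.round([w,h],1),'long axis deg',round((t+90)%180-90,1)
def reg(P,x0,x1,y0,y1,z0,z1): return (P[:,0]>x0)&(P[:,0]<x1)&(P[:,1]>y0)&(P[:,1]<y1)&(P[:,2]>z0)&(P[:,2]<z1)
E
python3 - <<'E'
from meas import *
for f in ('w1','top','scene'):
    P,p=load(f'/tmp/{f}.npz'); print(f)
    def rep(n,m):
        q=P[m]
        if len(q)>8: print(' ',n,len(q),*rect(q),'z',np.percentile(q[:,2],[10,50,90]).round(1))
    rep('green',reg(P,390,490,150,240,34,46)); rep('orange',reg(P,400,510,65,150,34,46)); rep('blue',reg(P,400,520,-120,-30,34,46))
    b=(p[:,2]>80)&(p[:,2]>1.6*p[:,0])&(p[:,2]>1.15*p[:,1])
    rep('pressplate',b&reg(P,520,680,-200,300,3,20)); rep('stop top',b&reg(P,520,680,-160,-90,50,66)); rep('post top',b&reg(P,520,680,70,140,50,66))
    r=(p[:,0]>90)&(p[:,0]>2*p[:,1]); rep('jaw',r&reg(P,550,660,0,60,45,60))
    rep('knob',reg(P,530,680,140,270,105,130)); rep('wheelrim',reg(P,530,680,120,290,66,80))
    rep('barflat',reg(P,380,520,-360,-90,5,15)); rep('bargrip',reg(P,380,520,-360,-90,28,46))
    rep('bedwhite',(p.min(1)>150)&reg(P,540,660,-110,100,5,22))
E
```

```text
w1
  green 1182 [435.1 197.7] [56.2 31. ] long axis deg -5.8 z [38.6 39.8 40.9]
  orange 1070 [457.  107.1] [56.  34.1] long axis deg 10.3 z [38.6 39.7 40.8]
  blue 759 [459. -81.] [56.2 32.9] long axis deg 11.1 z [38.2 39.5 40.5]
  pressplate 4174 [604.4  43.6] [371.6  98.5] long axis deg -89.0 z [10.1 11.5 12.7]
  stop top 138 [ 584.9 -124. ] [23.8 18.1] long axis deg 0.7 z [53.4 56.9 58.2]
  post top 512 [602.6 108. ] [67.5 18.8] long axis deg -0.1 z [55.8 57.4 58.6]
  jaw 554 [604.3  30.7] [58.3 17.9] long axis deg 1.1 z [49.4 51.3 52.4]
  knob 241 [627.3 175.2] [15.1 14.4] long axis deg -72.7 z [108.7 117.4 119.2]
  wheelrim 1686 [602.2 185.7] [102.9  54.3] long axis deg -0.1 z [69.4 71.9 77.2]
  barflat 295 [ 423. -261.] [182.3  18.3] long axis deg -83.7 z [ 7.3  9.3 10.5]
  bargrip 455 [ 436.1 -203.4] [242.2  54.2] long axis deg 77.3 z [32.8 35.5 40. ]
  bedwhite 4662 [610.8  -6. ] [207.4  89.8] long axis deg -89.0 z [10.9 12.2 17.7]
top
  green 141 [434.8 193.5] [55.7 30.6] long axis deg -6.6 z [36.4 39.6 43.2]
  orange 157 [456.7 103.1] [56.  33.4] long axis deg 10.2 z [36.6
[... 1052 characters left out ...]
607.5  61.9] [411.3  99.2] long axis deg -89.2 z [ 7.2 10.3 13.3]
  stop top 99 [ 610.5 -124.4] [67.1 21. ] long axis deg 2.3 z [53.8 56.8 59. ]
  post top 96 [607.9 108.3] [68.1 20. ] long axis deg 1.3 z [53.4 56.3 59.6]
  jaw 119 [607.5  30.6] [57.  19.5] long axis deg -1.5 z [47.6 50.2 53.3]
  knob 31 [630.8 175.8] [14.4 12.5] long axis deg 82.8 z [108.8 115.3 118.4]
  wheelrim 482 [603.6 210.3] [102.6 100.9] long axis deg 86.2 z [67.6 70.9 75.7]
  barflat 226 [ 421.1 -215.9] [280.4 125.8] long axis deg 73.2 z [ 5.9  8.6 11.4]
  bargrip 119 [ 435.6 -204.7] [241.2  50. ] long axis deg 79.1 z [31.6 35.  39.2]
  bedwhite 1099 [605.   -6.2] [205.3  85.6] long axis deg -89.4 z [ 8.6 11.9 17.2]
```

```bash
python3 steer.py '[[23,22,22,0,1],[46,44,44,0,1],[69,66,66,0,0.5],[92,88,88,0,0.5],[115,110,110,0,0.5]]';  python3 steer.py '[[22,22,19,0,0.5],[43,43,38,0,0.5],[43,43,38,0,0.5],[43,43,38,0,0.5]]'; python3 - <<'E'
from meas import *
i,p,d=cam('wrist'); save('w2.png',p); np.savez('/tmp/w2.npz',p=p,P=pts(i,d),d=d)
P,p=load('/tmp/w2.npz')
for n,m in dict(knob=reg(P,530,680,140,270,105,130),knobtop=reg(P,530,680,140,270,115,122),rim=reg(P,530,680,120,290,64,78),post=reg(P,540,680,85,125,54,62)).items():
    q=P[m]; print(n,len(q),*rect(q),np.median(q[:,2]).round(1)) if len(q)>5 else 0
go(627.5,175.2,86,np.pi/2)
E
```

```text
t: 2.2
eef_pos: [583.6, 137.1, 217.6]
tcp_rot: [3.141, -0.0, 1.579]
ft_force: [0.3, -1.2, 0.7]
opening: 0.845
grip_force: 0.0
t: 2.53
eef_pos: [625.3, 179.8, 178.8]
tcp_rot: [-3.139, 0.0, 1.58]
ft_force: [-1.1, 0.4, -0.4]
opening: 0.568
grip_force: 0.0
knob 366 [628.7 176.5] [15.1 14.6] long axis deg -10.4 117.6
knobtop 271 [628.6 176. ] [14.2 14. ] long axis deg -89.5 118.1
rim 5087 [602.3 210.7] [102.4 101.1] long axis deg 29.3 71.8
post 771 [608.3 108.6] [60.2 20.3] long axis deg 1.2 57.3
at [625.3 178.9 180.1] [-3.14   0.     1.579] j [0.18 0.56 1.53 0.   1.05 0.17] shift [-3.7  2.3 94.1] turn 0.009 rows 2.3 t 2.58
```

View pics/w2.png

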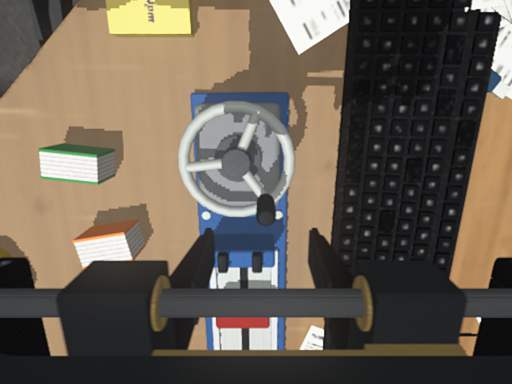

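The view shows the wheel hub at (235,163) and the knob at (265,207), about 10 px from the midline between the fingers. I'll descend and grip it.

```bash
python3 steer.py '[[-3,3.3,35,0,0.45],[-3,3.3,65,0,0.45],[-3,3.3,94,0,0.45],[-3,3.3,94,0,0.45],[-3,3.3,94,0,0]]';  python3 steer.py '[[0,0,0,0,0],[0,0,0,0,0],[0,0,0,0,0],[0,0,0,0,0],[0,0,0,0,0]]'; python3 - <<'E'
from h import *
go(628.6,176,84,np.pi/2)
th0=np.arctan2(-34.5,26.3); r=43
for a in np.arange(0,7,0.3):
    t=th0+a; print(round(a,2), (r*np.sin(t)-r*np.sin(th0)).round(1),(r*np.cos(t)-r*np.cos(th0)).round(1))
E
```

```text
t: 3.0
eef_pos: [628.9, 174.1, 87.3]
tcp_rot: [-3.141, 0.0, 1.577]
ft_force: [0.3, -0.6, 0.1]
opening: 0.418
grip_force: 0.0
t: 3.42
eef_pos: [629.6, 174.4, 88.2]
tcp_rot: [3.14, -0.0, 1.577]
ft_force: [-4.0, -0.8, 7.9]
opening: 0.161
grip_force: 30.0
at [629.6 174.4  88.2] [ 3.14  -0.     1.577] j [0.17 0.67 1.6  0.   0.87 0.16] shift [ 1.6 -1.   4.2] turn 0.006 rows 0.1 t 3.42
0.0 0.0 0.0
0.3 9.2 8.9
0.6 20.7 14.8
0.9 33.4 16.9
1.2 46.1 15.3
1.5 57.8 9.9
1.8 67.4 1.3
2.1 74.0 -9.7
2.4 77.0 -22.2
2.7 76.3 -35.0
3.0 71.7 -47.1
3.3 63.9 -57.2
3.6 53.3 -64.6
3.9 41.1 -68.5
4.2 28.2 -68.7
4.5 15.9 -65.0
4.8 5.2 -57.9
5.1 -2.9 -47.9
5.4 -7.7 -35.9
5.7 -8.7 -23.1
6.0 -5.9 -10.6
6.3 0.4 0.6
6.6 9.8 9.4
6.9 21.4 15.0
```

```bash
python3 steer.py '[[4,5,0,0,0],[9.2,8.9,0,0,0],[15,12,0,0,0],[20.7,14.8,0,0,0],[33.4,16.9,0,0,0]]'; python3 steer.py '[[12.7,-1.6,0,0,0],[24.4,-7,0,0,0],[34,-15.6,0,0,0],[40.6,-26.6,0,0,0],[43.6,-39.1,0,0,0]]'
```

```text
t: 3.83
eef_pos: [645.9, 206.3, 88.1]
tcp_rot: [-3.141, 0.002, 1.576]
ft_force: [-10.6, -9.2, 11.1]
opening: 0.165
grip_force: 30.0
t: 4.25
eef_pos: [608.7, 250.9, 88.2]
tcp_rot: [3.136, 0.0, 1.577]
ft_force: [8.2, -8.0, 2.3]
opening: 0.164
grip_force: 30.0
```

```bash
python3 steer.py '[[-0.7,-12.8,0,0,0],[-5.3,-24.9,0,0,0],[-13.1,-35,0,0,0],[-23.7,-42.4,0,0,0],[-35.9,-46.3,0,0,0]]'; python3 steer.py '[[-12.9,-0.2,0,0,0],[-25.2,3.5,0,0,0],[-35.9,10.6,0,0,0],[-44,20.6,0,0,0],[-48.8,32.6,0,0,0]]'; python3 steer.py '[[-1,12.8,0,0,0],[1.8,25.3,0,0,0],[8.1,36.5,0,0,0],[8.1,36.5,0,0,0],[8.1,36.5,0,0,0]]'
```

```text
t: 4.67
eef_pos: [560.6, 216.6, 88.1]
tcp_rot: [3.139, -0.003, 1.577]
ft_force: [1.1, 9.2, 5.9]
opening: 0.166
grip_force: 30.0
t: 5.08
eef_pos: [592.6, 166.0, 88.1]
tcp_rot: [-3.14, -0.0, 1.577]
ft_force: [-8.4, 5.9, 9.9]
opening: 0.16
grip_force: 30.0
t: 5.5
eef_pos: [631.1, 175.6, 88.2]
tcp_rot: [3.139, -0.001, 1.577]
ft_force: [-0.2, 3.9, 6.6]
opening: 0.162
grip_force: 30.0
```

```bash
python3 - <<'E'
from meas import *
i,p,d=cam('wrist'); np.savez('/tmp/w3.npz',p=p,P=pts(i,d),d=d)
i,p2,d2=cam('scene'); np.savez('/tmp/s3.npz',p=p2,P=pts(i,d2),d=d2)
for f in('w3','s3'):
    P,p=load(f'/tmp/{f}.npz'); r=(p[:,0]>90)&(p[:,0]>2*p[:,1]); q=P[r&reg(P,550,660,0,110,45,60)]; print(f,len(q), rect(q) if len(q)>5 else 0)
    b=(p[:,2]>80)&(p[:,2]>1.6*p[:,0])&(p[:,2]>1.15*p[:,1]); q=P[b&reg(P,520,680,85,140,50,66)]; print(len(q), rect(q) if len(q)>5 else 0)
E
```

```text
w3 450 (array([623.2,  77.5]), array([19.8, 15.2]), 'long axis deg', 0.8)
76 (array([630.5, 103.1]), array([13.7,  7.9]), 'long axis deg', -27.6)
s3 122 (array([606.5,  74.5]), array([58.6, 19.9]), 'long axis deg', -0.3)
99 (array([606.5, 108.6]), array([70.4, 20.1]), 'long axis deg', 2.6)
```

```bash
python3 steer.py '[[4,5,0,0,0],[9.4,8.8,0,0,0],[14,11.5,0,0,0],[19,13.7,0,0,0],[19,13.7,0,0,0]]'; python3 steer.py '[[5,1.6,0,0,0],[5,1.6,0,0,0],[5,1.6,0,0,0]]'
```

```text
t: 6.02
eef_pos: [643.6, 194.4, 88.1]
tcp_rot: [3.141, -0.0, 1.577]
ft_force: [-4.1, 1.2, 9.7]
opening: 0.159
grip_force: 30.0
t: 6.27
eef_pos: [644.9, 199.2, 88.1]
tcp_rot: [3.141, -0.001, 1.577]
ft_force: [-5.7, 1.1, 9.4]
opening: 0.165
grip_force: 30.0
```

```bash
python3 - <<'E'
from meas import *
i,p2,d2=cam('scene'); np.savez('/tmp/s3.npz',p=p2,P=pts(i,d2),d=d2)
P,p=load('/tmp/s3.npz'); r=(p[:,0]>90)&(p[:,0]>2*p[:,1]); q=P[r&reg(P,550,660,0,110,45,60)]; print(len(q), rect(q))
print(env.state()['ft_force'])
E
```

```text
120 (array([607.3,  79.4]), array([57.9, 18.9]), 'long axis deg', 2.1)
[-4.93208492  0.07359395  8.19206906]
```

```bash
python3 steer.py '[[0,0,0,0,0.45],[0,0,0,0,0.45],[0,0,0,0,0.45],[0,0,-30,0,0.45],[0,0,-65,0,0.5]]'; python3 steer.py '[[0,-41,0,0.05,1],[0,-82,0,0.1,1],[0,-123,0,0.1,1],[0,-164,0,0.1,1],[0,-205,0,0.1,1]]'; python3 - <<'E'
from meas import *
i,p,d=cam('wrist'); save('w4.png',p); np.savez('/tmp/w4.npz',p=p,P=pts(i,d),d=d)
P,p=load('/tmp/w4.npz'); q=P[reg(P,390,490,150,240,34,46)]; print(len(q), *rect(q))
(x,y),_,_,a=rect(q); go(x,y,11,np.pi/2+np.radians(a))
r=(p[:,0]>90)&(p[:,0]>2*p[:,1]); q=P[r&reg(P,550,660,0,110,45,60)]; print('jaw',len(q), rect(q) if len(q)>4 else 0)
E
```

```text
t: 6.73
eef_pos: [644.1, 198.4, 149.9]
tcp_rot: [-3.137, 0.001, 1.577]
ft_force: [0.6, 0.1, 0.5]
opening: 0.453
grip_force: 0.0
t: 7.15
eef_pos: [438.3, 197.2, 151.6]
tcp_rot: [3.141, -0.0, 1.476]
ft_force: [0.5, 0.4, -0.0]
opening: 0.795
grip_force: 0.0
2020 [435.3 197.8] [56.3 30.8] long axis deg -5.5
at [430.5 196.5 151. ] [-3.136e+00  2.000e-03  1.478e+00] j [0.29 0.37 1.99 0.   0.79 0.38] shift [  2.    5.6 140. ] turn 0.003 rows 3.4 t 7.2
jaw 0 0
```

```bash
python3 steer.py '[[0,0,40,0,1],[0,0,40,0,1],[0,0,40,0,1]]'; python3 - <<'E'
from meas import *
go(435.3,197.8,11,np.pi/2-.096)
E
```

```text
t: 7.45
eef_pos: [439.9, 197.4, 111.1]
tcp_rot: [-3.139, 0.001, 1.477]
ft_force: [1.3, 0.0, 0.4]
opening: 0.992
grip_force: 0.0
at [439.9 197.4 111.1] [-3.139e+00  1.000e-03  1.477e+00] j [0.28 0.44 2.01 0.   0.69 0.38] shift [ 1.000e-01 -4.400e+00  1.001e+02] turn 0.002 rows 2.4 t 7.45
```

```bash
python3 steer.py '[[0,-4.4,35,0,1],[0,-4.4,70,0,1],[0,-4.4,100,0,1],[0,-4.4,100,0,1],[0,-4.4,100,0,0]]'; python3 steer.py '[[0,0,0,0,0],[0,0,0,0,0],[0,0,0,0,0],[0,0,0,0,0],[0,0,0,0,0]]';python3 steer.py '[[0,0,-20,0,0],[0,0,-60,0,0],[0,0,-100,0,0],[0,0,-120,0,0],[0,0,-120,0,0]]'; python3 - <<'E'
from meas import *
go(606.5,-65,131,1.59)
E
```

```text
t: 7.87
eef_pos: [436.3, 197.8, 11.8]
tcp_rot: [-3.14, 0.001, 1.476]
ft_force: [-0.1, 0.2, 1.1]
opening: 0.966
grip_force: 0.0
t: 8.28
eef_pos: [436.2, 198.1, 12.4]
tcp_rot: [3.14, -0.001, 1.477]
ft_force: [-0.0, 1.2, -0.1]
opening: 0.635
grip_force: 0.0
t: 8.7
eef_pos: [437.3, 198.5, 135.8]
tcp_rot: [3.135, -0.003, 1.477]
ft_force: [0.1, -0.1, -1.9]
opening: 0.586
grip_force: 30.0
at [437.3 198.5 135.8] [ 3.135e+00 -3.000e-03  1.477e+00] j [0.29 0.4  2.   0.   0.74 0.38] shift [-246.5  193.1    5.4] turn -0.113 rows 7.5 t 8.7
```

```bash
cat >> meas.py <<'E'
def held(pic=None):
    "top of what is held, seen by the wrist camera: offset from TCP along tool axes"
    s=env.state(); i,p,d=cam('wrist'); P=pts(i,d).reshape(-1,3); r=rot(s['tcp_rot'])
    if pic: save(pic,p)
    L=(P-s['eef_pos'])@r; c=p.reshape(-1,3).astype(float)
    m=(abs(L[:,0])<45)&(abs(L[:,1])<26)&(L[:,2]>-70)&(L[:,2]<40)
    q=L[m]; print('held pts',len(q),'z pct',np.percentile(q[:,2],[2,10,30,50,70,90]).round(1) if len(q) else 0)
    t=q[q[:,2]<np.percentile(q[:,2],5)+3]; print('top',rect(t),'x',np.percentile(t[:,0],[1,99]).round(1)); return q
E
python3 - <<'E'
from meas import *
held('w5.png'); print(env.state()['grip_force'],env.state()['eef_pos'])
E
```

```text
held pts 7352 z pct [-18.  -17.5 -17.  -16.5 -14.9   8.1]
top (array([0.2, 0. ]), array([52. , 31.6]), 'long axis deg', -90.0) x [-14.6  15.4]
29.993813931941986 [436.5296479  198.17435244 133.52050217]
```

View pics/w5.png

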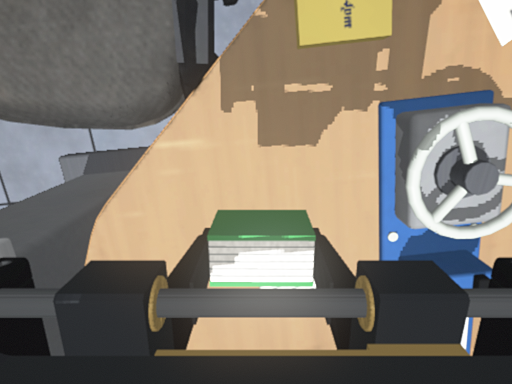

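The block is held at (260,250), but only by the pad tips: its top is 17 mm behind the TCP, so the fingers closed late. I'll set it down and regrip it lower.

```bash
python3 steer.py '[[0,0,40,0,0],[0,0,80,0,0],[0,0,105,0,0],[0,0,109,0,0],[0,0,109,0,0]]'; python3 steer.py '[[0,0,0,0,0.8],[0,0,0,0,0.8],[0,0,0,0,0.8],[0,0,7,0,0.8],[0,0,12,0,0.8]]';  python3 steer.py '[[0,0,0,0,0.5],[0,0,0,0,0],[0,0,0,0,0],[0,0,0,0,0],[0,0,0,0,0]]'; python3 steer.py '[[0,0,0,0,0],[0,0,0,0,0]]'
```

```text
t: 9.17
eef_pos: [434.5, 197.5, 20.3]
tcp_rot: [-3.137, 0.002, 1.477]
ft_force: [-0.1, -0.5, -1.1]
opening: 0.586
grip_force: 30.0
t: 9.58
eef_pos: [435.9, 197.9, 10.1]
tcp_rot: [3.141, -0.0, 1.477]
ft_force: [-0.1, -1.1, 0.2]
opening: 0.793
grip_force: 0.0
t: 10.0
eef_pos: [435.9, 197.9, 10.7]
tcp_rot: [3.141, -0.0, 1.477]
ft_force: [-0.6, -0.4, -1.3]
opening: 0.587
grip_force: 30.0
t: 10.17
eef_pos: [435.9, 197.9, 10.6]
tcp_rot: [3.141, -0.0, 1.477]
ft_force: [0.2, -0.3, -0.3]
opening: 0.584
grip_force: 30.0
```

```bash
python3 steer.py '[[0,0,-20,0,0],[0,0,-55,0,0],[0,0,-95,0,0],[0,0,-135,0,0],[0,0,-150,0,0]]'; python3 - <<'E'
from meas import *
go(604,0,190,1.59)
E
```

```text
t: 10.58
eef_pos: [436.9, 198.3, 165.2]
tcp_rot: [3.136, -0.002, 1.477]
ft_force: [0.8, -0.2, -0.9]
opening: 0.588
grip_force: 30.0
at [436.9 198.3 165.2] [ 3.136e+00 -2.000e-03  1.477e+00] j [0.29 0.35 1.97 0.   0.82 0.38] shift [-181.7  185.1  -24.2] turn -0.113 rows 6.2 t 10.58
```

```bash
python3 steer.py '[[-27,27,-5,-0.05,0],[-54,54,-10,-0.113,0],[-82,82,-15,-0.113,0],[-109,109,-20,-0.113,0],[-136,136,-27,-0.113,0]]'; python3 steer.py '[[-20,22,0,0,0],[-38,52,0,0,0],[-38,52,0,0,0],[-38,52,0,0,0]]'; python3 - <<'E'
from meas import *
i,p,d=cam('wrist'); save('w6.png',p); np.savez('/tmp/w6.npz',p=p,P=pts(i,d),d=d)
go(604,0,190,1.59)
P,p=load('/tmp/w6.npz')
def rep(n,m):
    q=P[m]
    if len(q)>8: print(' ',n,len(q),*rect(q),'z',np.percentile(q[:,2],[10,50,90]).round(1))
b=(p[:,2]>70)&(p[:,2]>1.5*p[:,0])&(p[:,2]>1.15*p[:,1])
rep('post',b&reg(P,520,680,90,140,52,64)); rep('stop',b&reg(P,520,680,-160,-90,52,64)); rep('cheeks',reg(P,560,650,90,140,65,71)); rep('cheeks2',reg(P,560,650,-160,-90,65,71))
r=(p[:,0]>90)&(p[:,0]>2*p[:,1]); rep('jaw',r&reg(P,550,660,40,100,48,56)); rep('plate',b&reg(P,520,680,-170,300,7,16))
rep('rails',(p.min(1)>120)&reg(P,540,670,-105,60,15,22))
for y in (-60,-20,20,60):
    m=(p.min(1)>120)&reg(P,540,670,y-8,y+8,15.5,22); q=P[m][:,0]; print(y,len(q),np.percentile(q,[0,1,99,100]).round(1) if len(q)>5 else 0)
held()
E
```

```text
t: 11.0
eef_pos: [559.1, 48.1, 187.7]
tcp_rot: [-3.141, -0.0, 1.59]
ft_force: [0.8, 1.4, -1.4]
opening: 0.588
grip_force: 30.0
t: 11.33
eef_pos: [611.6, 11.7, 186.8]
tcp_rot: [-3.141, -0.0, 1.588]
ft_force: [-1.7, 0.1, -2.0]
opening: 0.588
grip_force: 30.0
at [610.7  12.6 186.9] [-3.14  -0.     1.589] j [-0.09  0.5   1.63  0.    1.02 -0.11] shift [-12.4  -7.   -3.1] turn -0.001 rows 0.3 t 11.38
  post 1256 [604.  108.1] [69.8 19.5] long axis deg 1.0 z [56.1 57.5 58.6]
  cheeks 570 [604.2 108. ] [43.1 19.5] long axis deg 1.1 z [66.1 67.4 68.4]
  cheeks2 106 [ 608.3 -131.1] [42.8  7.8] long axis deg 1.4 z [66.5 67.3 68.1]
  jaw 1230 [604.   78.9] [57.7 18.2] long axis deg 1.0 z [50.3 51.5 52.5]
  plate 6571 [604.   75.4] [220.4  98.7] long axis deg -89.0 z [10.5 11.6 12.6]
  rails 1192 [605.7  13.7] [92.7 79.8] long axis deg -89.4 z [16.3 17.4 18.4]
-60 0 0
-20 189 [566.6 566.7 645.2 645.5]
20 207 [566.3 566.3 644.7 644.7]
60 226 [565.1 565.2 644.3 644.5]
held pts 7238 z pct [-29.9 -29.4 -28.9 -28.4 -22.3  -2.5]
top (array([ 3.3, -0. ]), array([51.9, 24.6]), 'long axis deg', 89.9) x [-8.2 15.2]
```

View pics/w6.png

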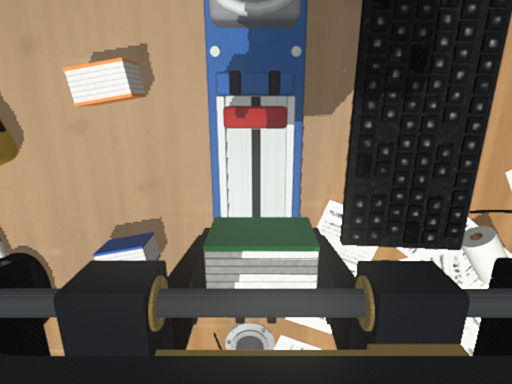

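The held green block is at (262,250), over the bed. The jaw is open at (255,117). Next I'll place it near the stop.

```bash
python3 steer.py '[[-30,0,10,0,0],[-60,0,20,0,0],[-90,0,40,0,0],[-107,-3,80,0,0],[-107,-3,107,0,0]]'; python3 steer.py '[[0,0,0,0,0],[0,0,0,0,0],[0,0,0,0,0]]'; python3 - <<'E'
from meas import *
go(607.6,-95,23.5,1.588); held()
E
```

```text
t: 11.85
eef_pos: [609.1, -96.1, 79.4]
tcp_rot: [3.141, 0.0, 1.588]
ft_force: [0.2, 0.8, -1.3]
opening: 0.59
grip_force: 30.0
t: 12.1
eef_pos: [610.8, -93.4, 82.3]
tcp_rot: [3.14, 0.0, 1.591]
ft_force: [0.6, 0.1, -0.9]
opening: 0.592
grip_force: 30.0
at [610.8 -93.4  82.3] [3.14  0.    1.591] j [-0.26  0.63  1.7   0.    0.8  -0.28] shift [-1.5 -3.3 58.8] turn 0.003 rows 1.4 t 12.1
held pts 7253 z pct [-30.  -29.5 -28.9 -28.4 -22.3  -2.6]
top (array([3.3, 0. ]), array([52. , 25.1]), 'long axis deg', 89.8) x [-8.2 15.2]
```

```bash
python3 steer.py '[[-1.5,-3.3,25,0,0],[-1.5,-3.3,45,0,0],[-1.5,-3.3,56,0,0],[-1.5,-3.3,58.8,0,0],[-1.5,-3.3,58.8,0,0]]'; python3 steer.py '[[0,0,0,0,0],[0,0,0,0,0.8],[0,0,0,0,0.8],[0,0,0,0,0.8],[0,0,0,0,0.8]]'; python3 steer.py '[[0,0,-30,0,0.9],[0,0,-70,0,1],[0,0,-110,0,1],[0,-10,-130,0,1],[0,-40,-130,0,1]]'; python3 - <<'E'
from meas import *
go(459,-81,110,1.767)
E
```

```text
t: 12.57
eef_pos: [607.5, -95.3, 23.1]
tcp_rot: [3.141, 0.0, 1.591]
ft_force: [0.2, -0.2, -1.2]
opening: 0.588
grip_force: 30.0
t: 12.98
eef_pos: [607.1, -95.8, 22.1]
tcp_rot: [3.141, 0.0, 1.59]
ft_force: [-1.0, 0.2, 0.0]
opening: 0.783
grip_force: 0.0
t: 13.4
eef_pos: [570.6, -97.3, 156.4]
tcp_rot: [3.132, 0.003, 1.59]
ft_force: [-0.0, 0.4, 0.0]
opening: 0.994
grip_force: 0.0
at [570.6 -97.3 156.4] [3.132e+00 3.000e-03 1.590e+00] j [-0.28  0.49  1.75  0.    0.9  -0.3 ] shift [  18.6 -111.7   45.3] turn -0.177 rows 2.9 t 13.4
```

```bash
python3 steer.py '[[6,-37,15,-0.1,1],[12,-74,30,-0.177,1],[18,-112,45,-0.177,1],[18,-112,45,-0.177,1],[18,-112,45,-0.177,1]]'; python3 - <<'E'
from meas import *
i,p,d=cam('wrist'); np.savez('/tmp/w7.npz',p=p,P=pts(i,d),d=d)
P,p=load('/tmp/w7.npz'); q=P[reg(P,400,520,-130,-30,34,46)]; print(len(q),*rect(q)); (x,y),_,_,a=rect(q)
go(x,y,11,np.pi/2+np.radians(a))
q=P[reg(P,560,660,-135,-70,48,56)]; print('green',len(q),*rect(q)) if len(q)>9 else print('-')
E
```

```text
t: 13.82
eef_pos: [453.2, -80.5, 106.7]
tcp_rot: [-3.14, -0.001, 1.766]
ft_force: [0.6, -1.1, 1.1]
opening: 0.999
grip_force: 0.0
2911 [458.8 -81.2] [56.3 33.2] long axis deg 11.5
at [455.3 -81.  107.2] [3.141 0.    1.766] j [-0.32  0.42  2.06  0.    0.65 -0.51] shift [-0.8  3.3 96.2] turn -0.005 rows 2.3 t 13.87
green 957 [607.7 -97.5] [57.8 35.2] long axis deg 1.6
```

```bash
python3 steer.py '[[-0.8,2,35,0,1],[-0.8,2,70,0,1],[-0.8,2,96,0,1],[-0.8,2,96,0,0.7],[-0.8,2,96,0,0]]'; python3 steer.py '[[0,0,0,0,0],[0,0,0,0,0],[0,0,0,0,0],[0,0,0,0,0],[0,0,0,0,0]]';python3 steer.py '[[0,0,0,0,0],[0,0,0,0,0],[0,0,0,0,0]]'
```

```text
t: 14.28
eef_pos: [457.6, -81.3, 10.4]
tcp_rot: [-3.14, -0.001, 1.767]
ft_force: [-0.1, -0.2, 0.1]
opening: 0.914
grip_force: 0.0
t: 14.7
eef_pos: [457.4, -81.3, 11.7]
tcp_rot: [3.14, 0.001, 1.767]
ft_force: [-0.7, 0.6, 11.0]
opening: 0.585
grip_force: 30.0
t: 14.95
eef_pos: [457.4, -81.3, 11.7]
tcp_rot: [3.14, 0.001, 1.767]
ft_force: [0.0, 1.0, 9.7]
opening: 0.585
grip_force: 30.0
```

```bash
python3 steer.py '[[0,0,-20,0,0],[0,0,-55,0,0],[0,0,-95,0,0],[0,0,-120,0,0],[0,0,-120,0,0]]'; python3 - <<'E'
from meas import *
held(); go(606.9,-58,131.7,1.588)
E
```

```text
t: 15.37
eef_pos: [458.4, -81.6, 135.4]
tcp_rot: [3.135, 0.004, 1.767]
ft_force: [0.6, 0.1, -0.7]
opening: 0.587
grip_force: 30.0
held pts 7513 z pct [-28.8 -28.4 -27.9 -27.4 -22.   -1.1]
top (array([3.6, 0. ]), array([52. , 26.3]), 'long axis deg', 89.9) x [-8.8 16.2]
at [457.6 -81.4 133.1] [3.137e+00 3.000e-03 1.767e+00] j [-0.32  0.38  2.04  0.    0.72 -0.51] shift [ -6.1 150.9   2.1] turn 0.179 rows 3.6 t 15.42
```

```bash
python3 steer.py '[[-1,35,0,0.09,0],[-3,70,0,0.179,0],[-4,105,0,0.179,0],[-6,135,0,0.179,0],[-6,151,0,0.179,0]]'; python3 steer.py '[[0,0,30,0,0],[0,0,50,0,0],[0,0,50,0,0],[0,0,50,0,0],[0,0,50,0,0]]'; python3 - <<'E'
from meas import *
go(606.9,-58,24.5,1.588); held()
E
```

```text
t: 15.83
eef_pos: [608.3, -57.1, 128.9]
tcp_rot: [-3.141, -0.0, 1.588]
ft_force: [-1.2, 0.4, -1.0]
opening: 0.585
grip_force: 30.0
t: 16.25
eef_pos: [606.1, -57.7, 81.0]
tcp_rot: [-3.141, -0.0, 1.588]
ft_force: [-0.4, 0.2, -0.4]
opening: 0.586
grip_force: 30.0
at [606.1 -57.7  81. ] [-3.141 -0.     1.588] j [-0.2   0.63  1.73  0.    0.79 -0.22] shift [-0.3  0.8 56.5] turn -0.0 rows 1.4 t 16.25
held pts 7501 z pct [-28.8 -28.4 -27.8 -27.3 -21.9  -1. ]
top (array([3.6, 0. ]), array([52. , 26.3]), 'long axis deg', -89.7) x [-8.9 16.2]
```

```bash
python3 steer.py '[[-0.3,0.8,25,0,0],[-0.3,0.8,43,0,0],[-0.3,0.8,53,0,0],[-0.3,0.8,56.5,0,0],[-0.3,0.8,56.5,0,0]]'; python3 steer.py '[[0,0,0,0,0],[0,0,0,0,0.8],[0,0,0,0,0.8],[0,0,0,0,0.8],[0,0,0,0,0.8]]'; python3 steer.py '[[0,0,-30,0,0.9],[0,0,-70,0,1],[0,0,-110,0,1],[10,-20,-130,0,1],[35,-50,-130,0,1]]'; python3 - <<'E'
from meas import *
go(457,107,110,np.pi/2+.178)
E
```

```text
t: 16.72
eef_pos: [606.9, -57.9, 24.6]
tcp_rot: [3.142, -0.0, 1.588]
ft_force: [0.9, 0.1, -0.8]
opening: 0.587
grip_force: 30.0
t: 17.13
eef_pos: [607.0, -57.9, 24.7]
tcp_rot: [3.141, 0.0, 1.588]
ft_force: [0.6, 0.2, -0.2]
opening: 0.785
grip_force: 0.0
t: 17.55
eef_pos: [559.2, -25.5, 158.6]
tcp_rot: [3.133, 0.002, 1.586]
ft_force: [0.0, 0.7, 0.1]
opening: 0.996
grip_force: 0.0
at [559.2 -25.5 158.6] [3.133e+00 2.000e-03 1.586e+00] j [-0.16  0.46  1.79 -0.    0.88 -0.18] shift [ 134.1 -100.6   47.5] turn -0.163 rows 4.2 t 17.55
```

```bash
python3 steer.py '[[27,-20,5,-0.05,1],[54,-40,15,-0.1,1],[81,-60,25,-0.163,1],[108,-80,35,-0.163,1],[134,-100,45,-0.163,1]]';  python3 steer.py '[[0,0,0,0,1],[0,0,0,0,1]]'; python3 - <<'E'
from meas import *
i,p,d=cam('wrist'); np.savez('/tmp/w8.npz',p=p,P=pts(i,d),d=d)
P,p=load('/tmp/w8.npz'); q=P[reg(P,400,520,50,170,34,46)]; print(len(q),*rect(q)); (x,y),_,_,a=rect(q)
go(x,y,11,np.pi/2+np.radians(a))
i,p,d=cam('scene'); np.savez('/tmp/s8.npz',p=p,P=pts(i,d),d=d); P,p=load('/tmp/s8.npz')
q=P[reg(P,565,650,-114,-30,48,56)]; print('row',len(q),*rect(q))
E
```

```text
t: 17.97
eef_pos: [452.9, 109.6, 109.3]
tcp_rot: [3.141, -0.0, 1.751]
ft_force: [0.9, -0.7, -1.1]
opening: 1.001
grip_force: 0.0
t: 18.13
eef_pos: [453.3, 109.5, 109.3]
tcp_rot: [-3.141, -0.0, 1.753]
ft_force: [1.5, -0.1, 0.2]
opening: 0.997
grip_force: 0.0
3012 [457.1 107.3] [56.4 35. ] long axis deg 10.5
at [454.4 108.8 109.6] [3.141 0.    1.752] j [ 0.09  0.43  2.05  0.    0.67 -0.09] shift [-1.9  2.3 98.6] turn -0.002 rows 2.4 t 18.18
row 353 [608.3 -77.5] [72.8 60.6] long axis deg -90.0
```

```bash
python3 steer.py '[[-1.9,2.5,35,0,1],[-1.9,2.5,70,0,1],[-1.9,2.5,97.5,0,1],[-1.9,2.5,97.5,0,0.7],[-1.9,2.5,97.5,0,0]]'; python3 steer.py '[[0,0,0,0,0],[0,0,0,0,0],[0,0,0,0,0],[0,0,0,0,0],[0,0,0,0,0]]';python3 steer.py '[[0,0,0,0,0],[0,0,0,0,0],[0,0,0,0,0]]'; python3 steer.py '[[0,0,-20,0,0],[0,0,-55,0,0],[0,0,-95,0,0],[0,0,-120,0,0],[0,0,-120,0,0]]'; python3 - <<'E'
from meas import *
held(); y=-18; go(606.1-(y+9.9)*.0175,y,131.7,1.588)
E
```

```text
t: 18.65
eef_pos: [457.1, 106.3, 11.4]
tcp_rot: [-3.139, -0.0, 1.75]
ft_force: [-0.2, 0.1, 0.4]
opening: 0.911
grip_force: 0.0
t: 19.07
eef_pos: [457.3, 107.2, 12.7]
tcp_rot: [3.14, 0.0, 1.751]
ft_force: [-1.3, -0.3, 11.5]
opening: 0.587
grip_force: 30.0
t: 19.32
eef_pos: [457.2, 107.2, 12.7]
tcp_rot: [3.14, 0.0, 1.751]
ft_force: [-0.5, -1.1, 10.9]
opening: 0.588
grip_force: 30.0
t: 19.73
eef_pos: [458.5, 107.4, 136.5]
tcp_rot: [3.134, 0.001, 1.751]
ft_force: [0.9, -0.1, 0.7]
opening: 0.583
grip_force: 30.0
held pts 7695 z pct [-27.9 -27.4 -26.9 -26.4 -23.1  -1.5]
top (array([ 4., -0.]), array([52.1, 28.3]), 'long axis deg', 89.6) x [-9.3 17.5]
at [457.7 107.3 134.1] [3.136 0.    1.751] j [ 0.09  0.39  2.02  0.    0.73 -0.09] shift [-149.9  123.7    3.1] turn 0.163 rows 4.7 t 19.78
```

```bash
python3 steer.py '[[-30,25,0,0.09,0],[-60,50,0,0.163,0],[-90,75,0,0.163,0],[-120,100,0,0.163,0],[-150,123.7,0,0.163,0]]'; python3 steer.py '[[0,0,30,0,0],[0,0,50,0,0],[0,0,50,0,0],[0,0,50,0,0],[0,0,50,0,0]]'; python3 - <<'E'
from meas import *
y=-18; go(606.1-(y+9.9)*.0175,y,25.5,1.588); held()
E
```

```text
t: 20.2
eef_pos: [606.0, -19.6, 130.1]
tcp_rot: [-3.14, -0.0, 1.588]
ft_force: [0.8, 1.1, -1.3]
opening: 0.589
grip_force: 30.0
t: 20.62
eef_pos: [605.3, -18.0, 82.0]
tcp_rot: [-3.141, -0.0, 1.588]
ft_force: [-0.4, 0.9, -1.4]
opening: 0.586
grip_force: 30.0
at [605.3 -18.   82. ] [-3.141 -0.     1.588] j [-0.14  0.62  1.73  0.    0.79 -0.16] shift [ 0.   0.9 56.5] turn 0.0 rows 1.4 t 20.62
held pts 7688 z pct [-27.8 -27.4 -26.8 -26.4 -23.1  -1.7]
top (array([3.8, 0. ]), array([52. , 28.1]), 'long axis deg', 90.0) x [-9.5 17.4]
```

```bash
python3 steer.py '[[0,0.9,25,0,0],[0,0.9,43,0,0],[0,0.9,53,0,0],[0,0.9,56.5,0,0],[0,0.9,56.5,0,0]]'; python3 steer.py '[[0,0,0,0,0],[0,0,0,0,0.8],[0,0,0,0,0.8],[0,0,0,0,0.8],[0,0,0,0,0.8]]'; python3 steer.py '[[0,0,-30,0,0.9],[0,0,-70,0,1],[0,0,-110,0,1],[0,-20,-150,0,1],[0,-50,-170,0,1]]'; python3 - <<'E'
from meas import *
go(450,-130,180,np.pi/2)
i,p,d=cam('scene'); save('s9.png',p); np.savez('/tmp/s9.npz',p=p,P=pts(i,d),d=d); P,p=load('/tmp/s9.npz')
q=P[reg(P,565,650,-114,20,48,56)]; print('row',len(q),*rect(q))
E
```

```text
t: 21.08
eef_pos: [606.3, -18.1, 25.6]
tcp_rot: [3.142, -0.0, 1.588]
ft_force: [-0.4, 0.7, -1.1]
opening: 0.586
grip_force: 30.0
t: 21.5
eef_pos: [606.5, -18.3, 25.7]
tcp_rot: [3.141, 0.0, 1.588]
ft_force: [0.2, 0.6, 0.4]
opening: 0.784
grip_force: 0.0
t: 21.92
eef_pos: [558.1, -19.4, 198.8]
tcp_rot: [3.136, 0.001, 1.588]
ft_force: [-0.2, 0.1, 0.6]
opening: 0.994
grip_force: 0.0
at [558.1 -19.4 198.8] [3.136e+00 1.000e-03 1.588e+00] j [-0.15  0.41  1.75  0.    0.98 -0.17] shift [-108.7 -110.1   18.3] turn 0.017 rows 3.7 t 21.92
row 536 [607.9 -56.6] [114.7  58.1] long axis deg -89.7
```

View pics/s9.png

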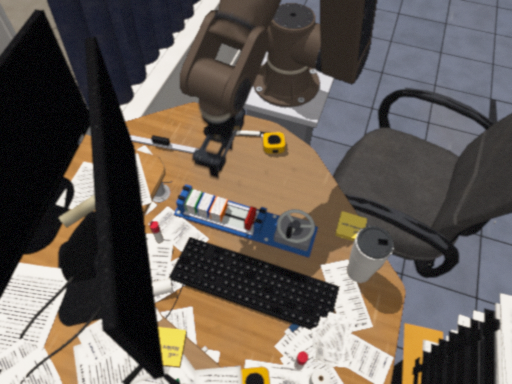

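The row shows at (205,207) with green, blue and orange standing in the bed, the jaw at (251,217), and the bar at about (165,146). I'll go over the bar next.

```bash
python3 steer.py '[[-27,-27,0,0,1],[-54,-54,0,0,1],[-81,-81,0,0,1],[-108,-105,0,0,1],[-108,-105,0,0,1]]'; python3 - <<'E'
from meas import *
i,p,d=cam('wrist'); save('w10.png',p); np.savez('/tmp/w10.npz',p=p,P=pts(i,d),d=d)
P,p=load('/tmp/w10.npz')
for n,m in dict(flat=reg(P,380,520,-360,-90,6,15),grip=reg(P,380,520,-290,-150,30,42)).items():
    q=P[m]; print(n,len(q),*rect(q)) if len(q)>9 else 0
q=P[reg(P,565,650,-114,20,48,56)]; print('row',len(q),*rect(q)) if len(q)>9 else 0
E
```

```text
t: 22.38
eef_pos: [449.8, -131.7, 195.5]
tcp_rot: [-3.141, 0.0, 1.585]
ft_force: [0.0, -0.4, 0.8]
opening: 1.0
grip_force: 0.0
flat 1282 [ 423.1 -265.3] [190.8  18.2] long axis deg -83.7
row 6431 [607.3 -56.1] [110.   57.9] long axis deg -89.3
```

View pics/w10.png

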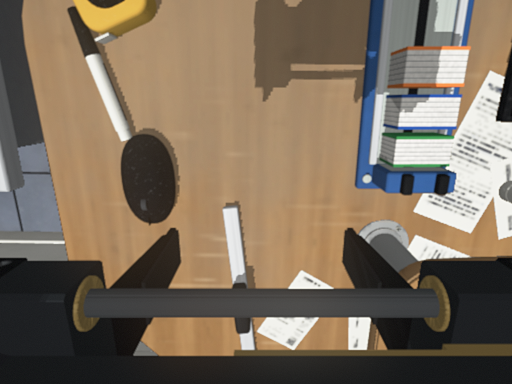

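The bar's near end is at (232,208) and its black grip is at about (242,308), partly hidden by the gripper. I'll move over it.

```bash
python3 steer.py '[[-35,-5,10,-0.03,1],[-70,-10,20,-0.06,1],[-105,-15,30,-0.096,1],[-140,-20,40,-0.096,1],[-160,-22,45,-0.096,1]]'; python3 steer.py '[[0,0,0,0,1],[0,0,0,0,1]]'; python3 - <<'E'
from meas import *
i,p,d=cam('wrist'); save('w11.png',p); np.savez('/tmp/w11.npz',p=p,P=pts(i,d),d=d)
P,p=load('/tmp/w11.npz')
for n,m in dict(flat=reg(P,380,480,-460,-120,6,15),grip=reg(P,395,460,-370,-230,30,42)).items():
    q=P[m]; print(n,len(q),*rect(q),np.median(q[:,2]), q[:,1].min(),q[:,1].max()) if len(q)>9 else 0
go(426.6,-297,22,1.681)
E
```

```text
t: 22.85
eef_pos: [433.9, -291.6, 149.1]
tcp_rot: [-3.141, -0.0, 1.683]
ft_force: [0.6, 0.8, 0.5]
opening: 1.001
grip_force: 0.0
t: 23.02
eef_pos: [434.1, -289.3, 149.7]
tcp_rot: [-3.141, -0.001, 1.682]
ft_force: [0.2, 0.3, -0.8]
opening: 0.997
grip_force: 0.0
flat 3077 [ 425.5 -289.4] [237.9  18. ] long axis deg -83.7 9.459311704178901 -408.55656313127247 -170.6364129251015
grip 1129 [ 425.9 -297.3] [58.  17.3] long axis deg -83.6 35.152145007967135 -326.8331982244093 -267.9593702851524
at [ 434.2 -288.6  150.1] [-3.141e+00 -1.000e-03  1.684e+00] j [-0.71  0.43  1.88  0.    0.83 -0.83] shift [ -7.6  -8.5 128.1] turn 0.003 rows 3.1 t 23.07
```

View pics/w11.png

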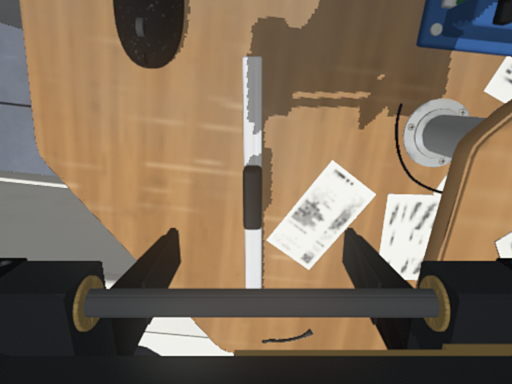

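The grip block is at (253,197), clear of anything between the fingers. Descending to grip it.

```bash
python3 steer.py '[[-4,-4,40,0,0.6],[-8,-8.3,80,0,0.5],[-8,-8.3,115,0,0.5],[-8,-8.3,115,0,0.5],[-8,-8.3,115,0,0.5]]'; python3 - <<'E'
from meas import *
go(425.9,-297.3,8.5,1.681)
E
```

```text
t: 23.48
eef_pos: [426.7, -296.7, 35.0]
tcp_rot: [-3.14, -0.002, 1.685]
ft_force: [-0.0, -0.3, 0.9]
opening: 0.703
grip_force: 0.0
at [ 426.7 -296.7   35. ] [-3.140e+00 -2.000e-03  1.685e+00] j [-0.73  0.61  1.98  0.    0.56 -0.85] shift [-0.5 -0.8 26.5] turn 0.004 rows 0.6 t 23.48
```

```bash
python3 steer.py '[[-0.5,-0.8,15,0.004,0.5],[-0.5,-0.8,26,0.004,0.5],[-0.5,-0.8,26,0.004,0.4],[-0.5,-0.8,26,0.004,0],[-0.5,-0.8,26,0.004,0]]'; python3 steer.py '[[0,0,0,0,0],[0,0,0,0,0],[0,0,0,0,0],[0,0,0,0,0],[0,0,0,0,0]]'; python3 steer.py '[[0,0,0,0,0],[0,0,0,0,0],[0,0,0,0,0]]'
```

```text
t: 23.9
eef_pos: [426.3, -298.9, 10.5]
tcp_rot: [3.141, 0.001, 1.68]
ft_force: [0.8, -1.0, 0.7]
opening: 0.356
grip_force: 0.0
t: 24.32
eef_pos: [426.0, -298.9, 9.9]
tcp_rot: [3.141, 0.001, 1.68]
ft_force: [0.5, 1.7, 6.1]
opening: 0.19
grip_force: 30.0
t: 24.57
eef_pos: [426.0, -298.9, 9.9]
tcp_rot: [3.141, 0.001, 1.68]
ft_force: [0.6, 1.3, 5.9]
opening: 0.187
grip_force: 30.0
```

```bash
python3 steer.py '[[0,0,-15,0,0],[0,0,-40,0,0],[0,0,-75,0,0],[0,0,-105,0,0],[0,0,-105,0,0]]'; python3 - <<'E'
from meas import *
q=held(); go(440,-60,116,1.588)
E
```

```text
t: 24.98
eef_pos: [427.2, -300.0, 119.1]
tcp_rot: [3.137, 0.005, 1.68]
ft_force: [0.8, -0.3, -1.0]
opening: 0.189
grip_force: 30.0
held pts 6033 z pct [-62.8 -48.1 -26.1 -25.2 -22.8   0.1]
top (array([0.8, 0. ]), array([26.8, 24.5]), 'long axis deg', 89.8) x [-10.6  13. ]
at [ 426.5 -299.5  116.7] [3.138 0.004 1.68 ] j [-0.74  0.47  1.92  0.    0.74 -0.85] shift [236.6  39.5  -0. ] turn 0.092 rows 5.8 t 25.03
```

```bash
python3 steer.py '[[30,5,0,0,0],[65,11,0,0.03,0],[105,18,0,0.06,0],[145,25,0,0.092,0],[180,30,0,0.092,0]]'; python3 steer.py '[[35,12,0,0,0],[65,35,0,0,0],[85,65,0,0,0],[100,95,0,0,0],[112,120,0,0,0]]'; python3 steer.py '[[0,0,0,0,0],[0,0,0,0,0]]'; python3 - <<'E'
from meas import *
held(); go(606.1,-11,116,1.588)
E
```

```text
t: 25.45
eef_pos: [435.0, -114.4, 113.2]
tcp_rot: [-3.14, -0.001, 1.585]
ft_force: [1.9, -0.1, -1.6]
opening: 0.189
grip_force: 30.0
t: 25.87
eef_pos: [555.1, -0.6, 113.0]
tcp_rot: [-3.14, -0.0, 1.589]
ft_force: [-0.2, -0.2, -1.1]
opening: 0.187
grip_force: 30.0
t: 26.03
eef_pos: [554.0, -1.7, 112.5]
tcp_rot: [-3.139, -0.0, 1.589]
ft_force: [-0.6, -0.4, -2.3]
opening: 0.184
grip_force: 30.0
held pts 6025 z pct [-61.3 -48.  -26.1 -25.1 -22.7   0.2]
top (array([1.1, 0. ]), array([26.9, 24.2]), 'long axis deg', 89.3) x [-10.8  13. ]
at [553.1  -2.2 112.7] [-3.139 -0.     1.589] j [-0.12  0.52  1.84  0.    0.79 -0.14] shift [-9.7 52.8 -3.4] turn 0.001 rows 1.3 t 26.08
```

```bash
python3 steer.py '[[-4,20,0,0,0],[-9,40,0,0,0],[-9,52,0,0,0],[-9,52,0,0,0],[-9,52,0,0,0]]'; python3 - <<'E'
from meas import *
i,p,d=cam('wrist'); save('w12.png',p); np.savez('/tmp/w12.npz',p=p,P=pts(i,d),d=d)
go(606.1,-11,116,1.588)
P,p=load('/tmp/w12.npz')
for n,m in dict(bar=reg(P,560,650,20,140,102,120),grip=reg(P,580,635,-50,30,125,145),cheeks=reg(P,560,650,90,140,65,71),row=reg(P,560,650,-114,20,48,56)).items():
    q=P[m]; print(n,len(q),*rect(q),'z',np.median(q[:,2]).round(1),'ymax',q[:,1].max().round(1)) if len(q)>9 else print(n,len(q))
E
```

```text
t: 26.5
eef_pos: [605.0, -11.2, 113.4]
tcp_rot: [-3.14, -0.0, 1.587]
ft_force: [0.2, -0.4, -3.0]
opening: 0.187
grip_force: 30.0
at [604.7 -11.  113.6] [-3.14  -0.     1.587] j [-0.13  0.58  1.71  0.    0.86 -0.14] shift [-0.   1.4 -2.4] turn -0.001 rows 0.1 t 26.55
bar 6862 [603.5  68.2] [96.5 18.1] long axis deg -89.0 z 113.1 ymax 116.3
grip 3544 [605.9  -2.1] [45.2 32.8] long axis deg -69.2 z 138.5 ymax 20.0
cheeks 1094 [604.1 108. ] [43.9 19.9] long axis deg 1.0 z 67.4 ymax 118.2
row 1440 [607.6 -57.4] [113.5  56.5] long axis deg -89.2 z 51.5 ymax -0.4
```

View pics/w12.png

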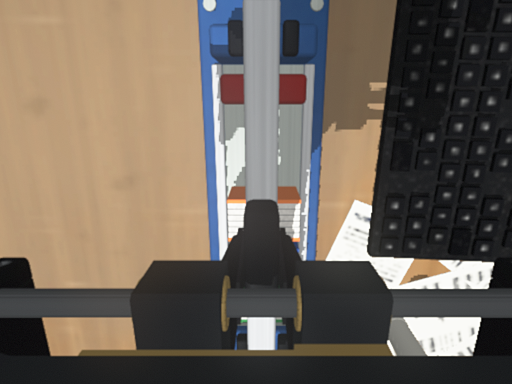

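The bar at (262,100) lies between the cheeks at (235,38) and (290,38), needing about 1.3 mm of sideways correction. Lowering it.

```bash
python3 steer.py '[[1.5,1.3,15,0,0],[1.5,1.3,28,0,0],[1.5,1.3,28,0,0],[1.5,1.3,28,0,0]]'; python3 - <<'E'
from meas import *
i,p,d=cam('wrist'); np.savez('/tmp/w13.npz',p=p,P=pts(i,d),d=d)
P,p=load('/tmp/w13.npz'); s=env.state()
print(s['eef_pos'],s['ft_force'])
for n,m in dict(bar=reg(P,560,650,20,140,74,95),cheeks=reg(P,560,650,90,140,65,71)).items():
    q=P[m]; print(n,len(q),*rect(q),'z',np.median(q[:,2]).round(1),'ymax',q[:,1].max().round(1)) if len(q)>9 else print(n,len(q))
E
```

```text
t: 26.88
eef_pos: [606.3, -9.2, 86.0]
tcp_rot: [-3.14, -0.0, 1.588]
ft_force: [0.0, 0.1, -1.3]
opening: 0.188
grip_force: 30.0
[606.89681495  -9.19712176  86.63648098] [-0.30917548  0.85055026 -1.27401826]
bar 7061 [604.8  69.2] [98.7 18.1] long axis deg -88.9 z 85.6 ymax 118.4
cheeks 1483 [604.1 107.7] [44.  19.9] long axis deg 0.9 z 67.3 ymax 118.0
```

```bash
python3 steer.py '[[0,0,8,0,0],[0,0,14,0,0],[0,0,17,0,0],[0,0,17,0,0],[0,0,17,0,0]]'; python3 steer.py '[[0,0,0.6,0,0],[0,0,0.6,0,0.1],[0,0,0.6,0,0.45],[0,0,0.6,0,0.45],[0,0,0.6,0,0.45]]'; python3 - <<'E'
from meas import *
i,p,d=cam('wrist'); np.savez('/tmp/w14.npz',p=p,P=pts(i,d),d=d)
P,p=load('/tmp/w14.npz'); s=env.state()
print(s['eef_pos'],s['ft_force'])
for n,m in dict(bar=reg(P,590,620,20,140,64,75),cheeks=reg(P,560,650,90,140,65,71)).items():
    q=P[m]; print(n,len(q),*rect(q),'z',np.median(q[:,2]).round(1),'ymax',q[:,1].max().round(1)) if len(q)>9 else print(n,len(q))
E
```

```text
t: 27.35
eef_pos: [607.4, -9.1, 69.1]
tcp_rot: [-3.141, -0.0, 1.588]
ft_force: [-0.0, 0.0, -1.8]
opening: 0.187
grip_force: 30.0
t: 27.77
eef_pos: [607.6, -9.1, 68.9]
tcp_rot: [3.141, 0.0, 1.588]
ft_force: [-0.2, -0.2, -0.3]
opening: 0.343
grip_force: 0.0
[607.60784686  -9.12144836  68.87665487] [-0.33878551  0.1196052   0.89403597]
bar 7554 [604.9  69.6] [98.9 29.9] long axis deg 89.8 z 67.5 ymax 119.0
cheeks 4201 [604.1 104.3] [44.1 29. ] long axis deg 1.1 z 67.4 ymax 119.0
```

Released. I'll rise, then view the row and bar from behind and above.

```bash
python3 steer.py '[[0,0,0,0,0.5],[0,0,-20,0,0.5],[0,0,-50,0,0.5],[0,0,-85,0,0.5],[0,0,-110,0,0.5]]'; python3 steer.py '[[35,0,-5,0,0.5],[70,0,-10,0,0.5],[105,0,-10,0,0.5],[105,0,-10,0,0.5],[105,0,-10,0,0.5]]'; python3 - <<'E'
from meas import *
i,p,d=cam('wrist'); np.savez('/tmp/w15.npz',p=p,P=pts(i,d),d=d)
i,p2,d2=cam('scene'); np.savez('/tmp/s15.npz',p=p2,P=pts(i,d2),d=d2)
i,p3,d3=cam('top'); np.savez('/tmp/t15.npz',p=p3,P=pts(i,d3),d=d3)
save('s15.png',cv2.resize(p2[160:280,150:340],None,fx=4,fy=4,interpolation=cv2.INTER_CUBIC))
for f in('w15','s15','t15'):
    P,p=load(f'/tmp/{f}.npz')
    for n,m in dict(row=reg(P,560,650,-113,20,46,55),bar=reg(P,592,618,-110,100,63,73),bargrip=reg(P,570,640,-80,60,88,100),knob=reg(P,530,680,140,270,105,130),jaw=reg(P,560,650,60,96,48,56)).items():
        q=P[m]; print(f,n,len(q),*rect(q),'z',np.median(q[:,2]).round(1),'y',q[:,1].min().round(1),q[:,1].max().round(1)) if len(q)>9 else 0
go(640,200,180,np.pi/2)
E
```

```text
t: 28.23
eef_pos: [607.8, -9.1, 181.2]
tcp_rot: [3.14, 0.0, 1.588]
ft_force: [-0.1, 0.1, -0.3]
opening: 0.497
grip_force: 0.0
t: 28.65
eef_pos: [605.5, 97.4, 188.8]
tcp_rot: [3.141, -0.0, 1.591]
ft_force: [-0.3, -0.0, 0.4]
opening: 0.501
grip_force: 0.0
w15 row 1518 [607.5 -49.8] [99.6 56.5] long axis deg -89.2 z 51.3 y -99.8 0.3
w15 bar 1758 [608.4   7.4] [185.1  19.8] long axis deg -89.3 z 67.4 y -85.2 100.0
w15 bargrip 443 [608.   -7.2] [59.1 17.1] long axis deg -89.2 z 92.8 y -36.8 22.3
w15 knob 446 [644.4 201.1] [15.4 15.3] long axis deg 57.2 z 117.9 y 193.3 208.4
w15 jaw 750 [604.8  78.7] [59.8 20.9] long axis deg -0.8 z 51.2 y 68.0 88.9
s15 row 314 [608.2 -55.2] [109.9  58.4] long axis deg -88.8 z 50.6 y -110.0 0.3
s15 bar 295 [608.4  -5.2] [209.8  20.6] long axis deg -88.9 z 66.5 y -109.9 99.5
s15 bargrip 117 [609.2  -7.5] [58.5 19.8] long axis deg -88.5 z 92.1 y -36.9 21.7
s15 knob 35 [646.2 201.6] [14.3 13.3] long axis deg 19.9 z 115.4 y 194.2 209.0
s15 jaw 68 [605.7  79.1] [59.7 20. ] long axis deg -0.1 z 50.4 y 69.1 89.1
t15 row 249 [606.9 -59.5] [106.   57.5] long axis deg -89.4 z 51.2 y -112.2 -6.8
t15 bar 96 [607.3 -69.9] [79.9 15.6] long axis deg -89.5 z 67.8 y -109.8 -30.0
t15 bargrip 80 [606.4 -15.1] [54.3 17.1] long axis deg -86.9 z 93.6 y -42.5 12.0
at [605.7  95.1 188.6] [-3.141  0.     1.587] j [ 0.05  0.5   1.62 -0.    1.02  0.03] shift [104.3  36.    8.6] turn 0.016 rows 2.7 t 28.8
```

View pics/s15.png

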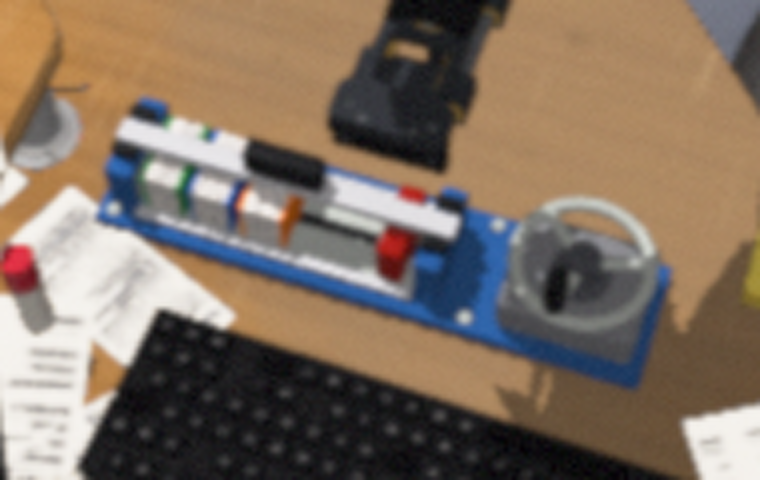

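The crop shows the bar lying on both supports between the cheeks, the three blocks standing beneath it, the jaw open at (398,250) and the knob at (557,285). Next, grip the knob.

```bash
python3 steer.py '[[35,12,0,0,0.5],[70,25,0,0.016,0.5],[105,40,20,0.016,0.5],[105,40,50,0.016,0.45],[105,40,50,0.016,0.45]]'; python3 - <<'E'
from meas import *
go(644.4,201.1,86,np.pi/2)
E
```

```text
t: 29.22
eef_pos: [642.1, 201.5, 133.2]
tcp_rot: [-3.134, 0.002, 1.573]
ft_force: [-0.7, -0.4, -1.4]
opening: 0.456
grip_force: 0.0
at [642.1 201.5 133.2] [-3.134e+00  2.000e-03  1.573e+00] j [ 0.21  0.64  1.51 -0.    1.    0.2 ] shift [-0.3  2.7 47.1] turn 0.002 rows 1.1 t 29.22
```

```bash
python3 steer.py '[[0,0,25,0,0.45],[0,0,40,0,0.45],[0,0,48,0,0.45],[0,0,48,0,0],[0,0,48,0,0]]'; python3 steer.py '[[0,0,0,0,0],[0,0,0,0,0],[0,0,0,0,0],[0,0,0,0,0],[0,0,0,0,0]]'; python3 - <<'E'
from meas import *
go(644.4,201.1,86,np.pi/2)
th0=np.arctan2(-9.4,42.1); r=43
A=lambda a:np.array([r*np.sin(th0-a),r*np.cos(th0-a)])
for k in range(0,45,5):
    a0=k*.3; print(round(a0,1),[[*(A(a0+.3*j)-A(a0)).round(1).tolist(),0,0,0] for j in range(1,6)])
E
```

```text
t: 29.63
eef_pos: [644.3, 200.5, 91.6]
tcp_rot: [3.141, -0.0, 1.57]
ft_force: [-0.5, -0.3, 1.9]
opening: 0.36
grip_force: 0.0
t: 30.05
eef_pos: [644.7, 201.5, 91.8]
tcp_rot: [3.139, -0.0, 1.572]
ft_force: [2.6, -2.6, 6.9]
opening: 0.167
grip_force: 30.0
at [644.7 201.5  91.8] [ 3.139 -0.     1.572] j [ 0.21  0.69  1.54 -0.    0.91  0.2 ] shift [-0.4 -0.3  5.8] turn 0.001 rows 0.1 t 30.05
0.0 [[-12.0, -4.6, 0, 0, 0], [-22.1, -12.6, 0, 0, 0], [-29.3, -23.2, 0, 0, 0], [-33.1, -35.5, 0, 0, 0], [-33.2, -48.3, 0, 0, 0]]
1.5 [[3.8, -12.3, 0, 0, 0], [11.0, -22.9, 0, 0, 0], [21.1, -30.9, 0, 0, 0], [33.1, -35.6, 0, 0, 0], [45.9, -36.5, 0, 0, 0]]
3.0 [[12.5, 2.9, 0, 0, 0], [23.6, 9.4, 0, 0, 0], [32.3, 18.8, 0, 0, 0], [37.8, 30.5, 0, 0, 0], [39.6, 43.2, 0, 0, 0]]
4.5 [[-2.0, 12.7, 0, 0, 0], [-7.7, 24.2, 0, 0, 0], [-16.5, 33.6, 0, 0, 0], [-27.7, 39.9, 0, 0, 0], [-40.3, 42.6, 0, 0, 0]]
6.0 [[-12.8, -1.1, 0, 0, 0], [-24.7, -6.0, 0, 0, 0], [-34.6, -14.1, 0, 0, 0], [-41.7, -24.8, 0, 0, 0], [-45.3, -37.2, 0, 0, 0]]
7.5 [[0.2, -12.9, 0, 0, 0], [4.2, -25.1, 0, 0, 0], [11.6, -35.6, 0, 0, 0], [21.8, -43.4, 0, 0, 0], [33.9, -47.9, 0, 0, 0]]
9.0 [[12.8, -0.7, 0, 0, 0], [25.3, 2.4, 0, 0, 0], [36.3, 9.1, 0, 0, 0], [44.8, 18.7, 0, 0, 0], [50.1, 30.4, 0, 0, 0]]
10.5 [[1.6, 12.7, 0, 0, 0], [-0.6, 25.4, 0, 0, 0], [-6.5, 36.8, 0, 0, 0], [-15.5, 46.0, 0, 0, 0], [-26.8, 52.2, 0, 0, 0]]
12.0 [[-12.6, 2.5, 0, 0, 0], [-25.4, 1.2, 0, 0, 0], [-37.2, -3.9, 0, 0, 0], [-47.0, -12.2, 0, 0, 0], [-53.9, -23.0, 0, 0, 0]]
```

```bash
python3 steer.py '[[-12,-4.6,0,0,0],[-22.1,-12.6,0,0,0],[-29.3,-23.2,0,0,0],[-33.1,-35.5,0,0,0],[-33.2,-48.3,0,0,0]]'; python3 steer.py '[[3.8,-12.3,0,0,0],[11,-22.9,0,0,0],[21.1,-30.9,0,0,0],[33.1,-35.6,0,0,0],[45.9,-36.5,0,0,0]]'; python3 steer.py '[[12.5,2.9,0,0,0],[23.6,9.4,0,0,0],[32.3,18.8,0,0,0],[37.8,30.5,0,0,0],[39.6,43.2,0,0,0]]'; python3 steer.py '[[-2,12.7,0,0,0],[-7.7,24.2,0,0,0],[-16.5,33.6,0,0,0],[-27.7,39.9,0,0,0],[-40.3,42.6,0,0,0]]'
```

```text
t: 30.47
eef_pos: [597.8, 167.5, 91.8]
tcp_rot: [3.135, -0.0, 1.571]
ft_force: [9.5, -0.4, 2.2]
opening: 0.164
grip_force: 30.0
t: 30.88
eef_pos: [559.5, 213.5, 91.8]
tcp_rot: [3.139, 0.001, 1.572]
ft_force: [7.4, -10.1, 4.9]
opening: 0.164
grip_force: 30.0
t: 31.3
eef_pos: [601.4, 253.6, 91.6]
tcp_rot: [-3.139, 0.002, 1.573]
ft_force: [-8.6, -9.1, 13.3]
opening: 0.16
grip_force: 30.0
t: 31.72
eef_pos: [645.5, 215.1, 91.8]
tcp_rot: [3.14, -0.003, 1.572]
ft_force: [-2.8, 10.1, 7.1]
opening: 0.159
grip_force: 30.0
```

Next comes 6 to 9 rad, then a check on the blocks.

```bash
python3 steer.py '[[-12.8,-1.1,0,0,0],[-24.7,-6,0,0,0],[-34.6,-14.1,0,0,0],[-41.7,-24.8,0,0,0],[-45.3,-37.2,0,0,0]]'; python3 steer.py '[[0.2,-12.9,0,0,0],[4.2,-25.1,0,0,0],[11.6,-35.6,0,0,0],[21.8,-43.4,0,0,0],[33.9,-47.9,0,0,0]]'; python3 steer.py '[[0,0,0,0,0],[0,0,0,0,0]]'; cat > chk.py <<'E'
from meas import *
i,p,d=cam('scene'); np.savez('/tmp/s.npz',p=p,P=pts(i,d),d=d); P,p=load('/tmp/s.npz')
for n,m in dict(row=reg(P,560,650,-113,100,46,55),bar=reg(P,592,618,-110,100,63,73),bargrip=reg(P,570,640,-80,60,88,100)).items():
    q=P[m]; print(n,len(q),*rect(q),'z',np.median(q[:,2]).round(1),'y',q[:,1].min().round(1),q[:,1].max().round(1)) if len(q)>9 else 0
r=(p[:,0]>90)&(p[:,0]>2*p[:,1])&(p[:,1]<45); q=P[r&reg(P,565,650,-40,110,45,56)]; print('jaw',len(q),*rect(q)) if len(q)>9 else 0
E
python3 chk.py
```

```text
t: 32.13
eef_pos: [610.0, 167.8, 91.9]
tcp_rot: [3.135, -0.001, 1.571]
ft_force: [9.6, 2.8, 0.3]
opening: 0.164
grip_force: 30.0
t: 32.55
eef_pos: [560.5, 201.2, 91.8]
tcp_rot: [3.139, 0.001, 1.572]
ft_force: [9.8, -7.5, 3.7]
opening: 0.162
grip_force: 30.0
t: 32.72
eef_pos: [560.2, 202.9, 91.7]
tcp_rot: [3.14, -0.001, 1.572]
ft_force: [1.0, 3.7, 8.2]
opening: 0.165
grip_force: 30.0
row 394 [607.   -7.1] [211.3  60.2] long axis deg -89.0 z 50.3 y -112.2 98.9
bar 310 [608.1  -4.9] [209.8  19.3] long axis deg -89.2 z 66.7 y -109.9 100.0
bargrip 118 [609.2  -7.1] [57.9 19.2] long axis deg -85.0 z 91.7 y -36.7 21.6
jaw 47 [609.7  15.5] [54.3 17.2] long axis deg 3.5
```

```bash
python3 steer.py '[[12.8,-0.7,0,0,0],[25.3,2.4,0,0,0],[36.3,9.1,0,0,0],[44.8,18.7,0,0,0],[50.1,30.4,0,0,0]]'; python3 steer.py '[[1.6,12.7,0,0,0],[1.6,12.7,0,0,0],[-0.6,25.4,0,0,0],[-3.5,31.5,0,0,0],[-6.5,36.8,0,0,0]]'; python3 steer.py '[[-4.5,5,0,0,0],[-9,9.2,0,0,0],[-9,9.2,0,0,0]]'; python3 chk.py
```

```text
t: 33.18
eef_pos: [589.5, 251.6, 91.6]
tcp_rot: [-3.14, 0.002, 1.573]
ft_force: [-5.9, -11.4, 13.1]
opening: 0.163
grip_force: 30.0
t: 33.6
eef_pos: [626.7, 246.0, 91.7]
tcp_rot: [-3.141, -0.001, 1.572]
ft_force: [-6.8, 0.5, 12.1]
opening: 0.159
grip_force: 30.0
t: 33.85
eef_pos: [636.7, 236.6, 91.8]
tcp_rot: [3.141, -0.001, 1.571]
ft_force: [-0.5, -0.3, 9.8]
opening: 0.164
grip_force: 30.0
row 372 [609.   -5.6] [210.7  57.5] long axis deg 89.5 z 50.7 y -110.8 99.6
bar 320 [608.5  -5.2] [209.1  19.9] long axis deg -89.0 z 66.6 y -109.7 99.4
bargrip 119 [609.   -7.1] [58.1 18.5] long axis deg -86.8 z 92.0 y -36.5 21.8
jaw 46 [626.3  -2. ] [23.1 18.2] long axis deg 0.3
```

```bash
python3 steer.py '[[-5.5,3.4,0,0,0],[-11.3,6.2,0,0,0],[-17.5,7.9,0,0,0],[-23.9,8.7,0,0,0],[-23.9,8.7,0,0,0]]'; python3 steer.py '[[-4.3,0,0,0,0],[-8.5,-0.3,0,0,0],[-8.5,-0.3,0,0,0]]'; python3 chk.py
```

```text
t: 34.32
eef_pos: [645.6, 212.7, 91.8]
tcp_rot: [3.14, -0.001, 1.571]
ft_force: [1.8, 1.0, 7.0]
opening: 0.162
grip_force: 30.0
t: 34.57
eef_pos: [645.3, 204.5, 91.8]
tcp_rot: [3.139, -0.001, 1.572]
ft_force: [1.4, 1.6, 6.9]
opening: 0.159
grip_force: 30.0
row 368 [606.7  -6.8] [214.3  61.5] long axis deg -88.0 z 50.7 y -112.9 99.5
bar 308 [607.7  -4.1] [207.8  19.5] long axis deg -89.5 z 66.7 y -108.1 99.9
bargrip 115 [608.9  -7.4] [58.4 18.9] long axis deg -88.1 z 92.4 y -36.5 21.7
jaw 42 [626.5  -7. ] [23.4 17.5] long axis deg 9.6
```

```bash
python3 steer.py '[[-4.2,-0.9,0,0,0],[-4.2,-0.9,0,0,0],[-4.2,-0.9,0,0,0]]'; python3 steer.py '[[-4.2,-1.2,0,0,0],[-4.2,-1.2,0,0,0],[-4.2,-1.2,0,0,0]]'; python3 steer.py '[[-3.9,-1.7,0,0,0],[-3.9,-1.7,0,0,0],[-3.9,-1.7,0,0,0]]'; python3 - <<'E'
from h import *
print(env.state()['ft_force'])
E
```

```text
t: 34.87
eef_pos: [644.9, 202.1, 91.8]
tcp_rot: [3.138, -0.004, 1.572]
ft_force: [4.6, 11.3, 4.7]
opening: 0.161
grip_force: 30.0
t: 35.12
eef_pos: [644.4, 199.9, 91.9]
tcp_rot: [3.135, -0.006, 1.571]
ft_force: [8.4, 23.7, 0.5]
opening: 0.16
grip_force: 30.0
t: 35.37
eef_pos: [643.9, 197.2, 92.0]
tcp_rot: [3.132, -0.008, 1.572]
ft_force: [14.6, 30.3, -3.9]
opening: 0.162
grip_force: 30.0
[14.63812136 30.25581092 -3.88340182]
```

The crank force has risen to 33 N, so the row is pinched. I'll let go, rise and check.

```bash
python3 steer.py '[[0,0,0,0,0],[0,0,0,0,0.2],[0,0,0,0,0.45],[0,0,0,0,0.45],[0,0,0,0,0.45]]'; python3 steer.py '[[0,0,-30,0,0.45],[0,0,-70,0,0.45],[0,0,-110,0,0.45],[0,-35,-130,0,0.45],[0,-75,-130,0,0.45]]'; python3 steer.py '[[0,-40,0,0,0.5],[0,-80,0,0,0.5],[0,-80,0,0,0.5],[0,-80,0,0,0.5]]'; python3 - <<'E'
from meas import *
i,p,d=cam('wrist'); np.savez('/tmp/w16.npz',p=p,P=pts(i,d),d=d)
i,p2,d2=cam('scene'); np.savez('/tmp/s16.npz',p=p2,P=pts(i,d2),d=d2)
save('s16.png',cv2.resize(p2[160:280,150:340],None,fx=4,fy=4,interpolation=cv2.INTER_CUBIC))
for f in('w16','s16'):
    P,p=load(f'/tmp/{f}.npz')
    for n,m in dict(row=reg(P,560,650,-113,20,46,55),bar=reg(P,592,618,-110,100,63,73),bargrip=reg(P,570,640,-80,60,88,100),knob=reg(P,530,680,140,270,105,130)).items():
        q=P[m]; print(f,n,len(q),*rect(q),'z',np.median(q[:,2]).round(1),'y',q[:,1].min().round(1),q[:,1].max().round(1)) if len(q)>9 else 0
print(env.state()['eef_pos'],env.state()['ft_force'])
E
```

```text
t: 35.78
eef_pos: [640.3, 191.9, 90.4]
tcp_rot: [-3.14, 0.0, 1.572]
ft_force: [0.3, 1.1, 0.4]
opening: 0.352
grip_force: 0.0
t: 36.2
eef_pos: [567.2, 191.8, 224.5]
tcp_rot: [3.135, -0.002, 1.571]
ft_force: [0.6, 0.1, -0.8]
opening: 0.453
grip_force: 0.0
t: 36.53
eef_pos: [484.1, 191.8, 221.3]
tcp_rot: [-3.141, -0.0, 1.573]
ft_force: [0.9, 0.1, -0.1]
opening: 0.499
grip_force: 0.0
w16 knob 337 [644.  204.4] [14.8 14.7] long axis deg 40.2 z 117.0 y 196.7 212.0
s16 row 356 [609.6 -54.5] [114.9  57.1] long axis deg 87.8 z 50.6 y -112.5 2.3
s16 bar 318 [609.5  -4.6] [210.1  25.2] long axis deg -87.5 z 66.7 y -109.7 99.8
s16 bargrip 116 [610.   -7.3] [58.5 19.7] long axis deg -86.7 z 92.2 y -36.5 22.2
s16 knob 34 [647.1 204.1] [13.9 13.6] long axis deg -60.7 z 116.3 y 196.8 212.1
[486.38463841 191.86061713 220.9185843 ] [-0.77669788 -1.05157137 -0.10612135]
```

View pics/s16.png

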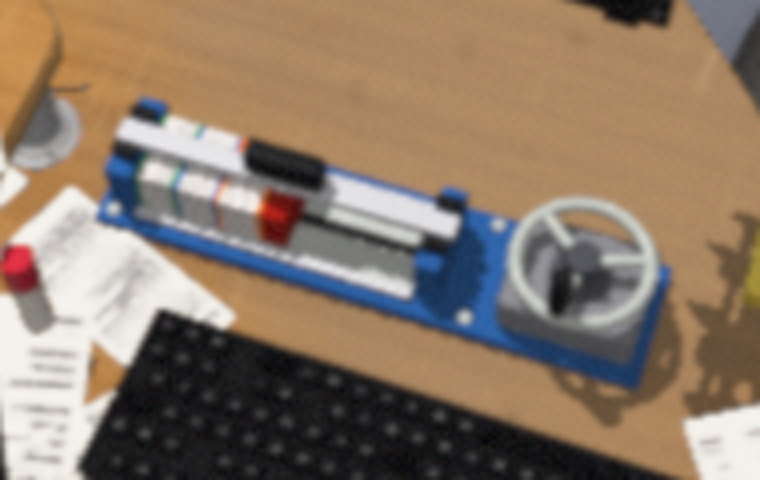

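The crop shows the three blocks pressed together between the stop and the jaw at (280,215), under the bar. The knob has stayed where it stalled and the arm is clear.

```bash
python3 -c "
from cell import env
print(env.job_done())"
```

```text
the job is handed in; nothing more can be done
None
```

I opened the jaw, stood the three blocks on the desk (green, blue, orange) upright in the bed, laid the bar on both supports, wound the jaw closed until the crank stalled at about 33 N, and handed the job in at about 37 s; no verdict came back.

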